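# Switch on the isolator in the guarded well of a test panel

## Robot

A 6-joint arm with a two-finger parallel gripper is mounted at the origin on the work surface. World frame = base frame: x ahead of the robot, y to its left, z up, the work surface at z = 0. Lengths are in m, angles in degrees, forces in N, time in s.
With the tool pointing down it reaches from about 0.35 to 0.875 m from the base axis. Payload 4.2 kg.
Tool frame: the origin (TCP) lies midway between the tips of the shut fingers; the grasp point (between the pads) lies 19 mm behind it; z points along the fingers, y is the direction in which the jaws open and shut (so a half turn about z gives the same grasp; the last joint's range is limited). The gripper opens to 87 mm and grips with 3 to 60 N. Pads are 19 mm wide; open, the fingers measure 117 mm over their backs; the gripper's body (75 mm by 190 mm) begins 51 mm behind the grasp point.
Start: joints at [-55.6, 22.042, 0.453, 0, -68.411, -14.817], TCP at [0.21, -0.589, 0.223] pointing down, gripper open.
Joint ranges: [-179.83, 179.83], [-69.29, 118.12], [-61.27, 80.66], [-181.25, 117.63], [-171.15, -9.14], [-177.46, 177.46]. Speed limits (degrees/s): [159.86, 159.86, 180, 180, 180, 180].

## Interface

Orientations are given as a 3x3 rotation matrix whose columns are the frame's x, y, z axes.
In Python, from station import sense, capture, calibration, finish_job gives the robot as it stands.
- The arm moves only by the tool carry_out, never from a script. Its argument "commands" is one flat list of numbers, 6 for each row, row after row: the shift along the tool's x, y, z in mm, then the turn, a rotation vector about the tool's x, y, z in rad. A call has 1 to 5 rows; each row shifts and turns the pose as measured when the row begins, along the tool's axes as they then stand; what a row does not reach is not made up. A row lasts 1/8 s, in which the tool goes at most 62.5 mm and 10.7 degrees, less where a joint would pass 70% of its speed; a pose out of reach is approached as far as the arm can. A call is refused whole if a number of a shift passes 62.5 or a number of a turn 0.188, either way. A call with a gripper value outside its range is refused whole. "grip" is the finger opening in mm, from 0 to 87, set as the call begins (left out, the last holds). The fingers move at their own pace and stop on an object; the grip force is fixed at half the most. Time passes only in rows, so rows that do not move let the fingers close. It gives the time, the measured TCP pose, the force and the opening at its end, in the units of the state.
- sense(): the state, without advancing time (a new reading comes with each control period).
- capture(name): name is "scene" or "top" or "wrist"; returns the picture (420x560x3 uint8, red, green, blue); there is no depth.
- calibration(name): a dict with "fx", "fy", "cx", "cy" (pixels), "rvec" (rotation vector, rad) and "tvec" (3), from world to camera coordinates, as OpenCV has them. Camera axes: x right, y down, z forward; pixel columns grow to the right and rows downward; lengths in m; the calibration is good to about 2 mm. A picture is of the moment at which its call begins: read the wrist's pose just before it. calibration takes no time and is no camera call; for the wrist camera it gives the pose at the moment of the call.
- finish_job(): hands the job in, once; it reports no verdict.
The state is a dict: "time_s": time; "joints": joint angles; "joint_velocities": joint speeds; "effort": joint torques, N m; "tcp_pos": TCP position; "ee_rot": TCP orientation; "wrist_force": force on the tool from outside, world axes, zero at the start; "moment": the same for the moment, N m; "gripper_width": opening from 0.0 (shut) to 1.0 (fully open).
Only numpy, scipy, OpenCV 4.12 (cv2) and the standard library are available. Lean on these libraries where they do the work, as an engineer would, in place of code of your own. Each camera call takes 0.05 s, during which the arm holds its last target.

## Task

Slide the guard plate of the test panel all the way off the round well, reach into the well, press the recessed knob down against its spring and, keeping it pressed, turn it clockwise (seen from above) as far as its stop, then let it go. Feel for the knob and be gentle: do not drive it hard onto its bottom or wrench it against its lock or stop, because the switch then shifts in its clips, and do not strike or lean on the panel and guard. Leave the guard open and all other things where they lie.

Things in the scene. Friction and masses are not known exactly. Their poses are not given: they have to be found in the camera images.
- panel: test panel: low grey and white enclosure fixed on the bench, 240 (x) x 360 (y) x 100 mm high; origin at the centre of its underside, z up; its own +y is the way in which the guard opens. A round well, 92 mm wide with plain upright walls, goes down from its top, 70 mm to the -y side of its centre
- well_rim (a point): centre of the well's mouth, level with the panel's top (100 mm above the bench); axes as the panel. In the well stands a black bar knob: a bar 44 mm long, 16 mm thick and 16 mm tall on a round flange of 56 mm diameter that turns and sinks with it. The gripper's outside must stay within the 92 mm: open it only some 30 mm round the bar
- well_mid (a point): fixed point of the panel on the well's axis, 29 mm below the rim. The knob itself is NOT measured: the top of its flange at rest lies up to 11 mm above or below this point, its axis up to 2 mm off in x and in y, and it is turned by up to 0.06 rad. The floor round the flange is 15 mm or more below the flange's top at rest
- guard (a joint): the guard's slide, m: 0 = over the well, 0.115 = stop, fully open; it starts between 0 and 0.015 and moves along the panel's +y. It rubs with about 2.5 N and stays where it is left. The plate is 112 (x) x 104 (y) mm, its upper face 5 mm above the panel's top, as are the guides beside it
- guard_rib (a point): centre of the guard's rib, the raised bar to push or pinch: 70 mm long along the panel's x, 12 mm thick along y, its top 20 mm above the panel's top (8 mm above this point) and 15 mm above the guard's plate; it runs along the plate's +y edge, 44 mm from the plate's centre; axes as the panel
- knob (a joint): turn of the knob, rad: 0 = off (start), 1.1 = on, at the stop; grows clockwise from above. At 0 the bar's length lies 0.55 rad counter-clockwise of the panel's x axis, at 1.1 0.55 rad clockwise. Locked at both ends unless pressed: moves down from 3 N, free to turn after 4 mm (7 N), bottoms after 5 mm (8 N); turning takes 0.08 N m, keep below 0.3. Stays down between the ends, springs up at them
- seat (a joint): how far the switch has been pushed down out of its clips, m: 0 at the start; it gives way at a push of some 18 N on the knob
- seat_twist (a joint): how far the switch has been wrenched round in its clips, rad, clockwise positive: 0 at the start; it gives way at some 0.4 N m, when the knob is turned while still locked or forced on against its stop
- terminal: bystander: grey terminal strip 18 x 50 x 14 mm lying on the panel's top; origin at its underside
- fuse: bystander: white cartridge fuse 14 mm thick, 38 mm long, lying on the panel's top; origin at its underside
- meter: bystander: hand multimeter 170 x 85 x 38 mm lying on the bench; origin at its underside
- driver: bystander: screwdriver lying on the bench; origin at its underside
- breaker: bystander: white circuit breaker 70 x 36 x 77 mm on the bench; origin at its underside
- tape: bystander: black roll 70 mm wide, 20 mm high on the bench; origin at its underside
- relay: bystander: relay on a black socket, 50 x 65 x 55 mm, on the bench; origin at its underside

How it is judged:
By the outcome, as a careful person would: the job done as asked, in the order asked, and still so for the second after the job is handed in, with the robot touching nothing.
It also fails if it takes over 61 s, if anything falls off the work surface, if the arm or the gripper's body presses on something with over 40 N, if the wrist force passes 120 N, or if a joint passes its speed limit or range.

## Working session

There is one attempt and no reset: what is moved stays moved. The work goes in short steps, Python scripts to look and compute and a tool call to move; the robot and the scene stay as the last step left them, time stands still between calls to the robot, and variables do not carry over. Pictures are saved under pics/ and viewed, and the job is handed in when it is done.

Besides the shell and the picture viewer there is one more tool, called after ">>>" by a JSON object that holds its "fn" and its "kwargs", one argument or row to a line. carry_out: Moves the arm, as the interface text tells. Its arguments: {"type":"object","properties":{"commands":{"type":"array"},"grip":{"type":"number"}},"required":["commands"]}

```bash
mkdir -p pics; ls; cat > h.py <<'E'
import numpy as np, cv2
from station import *
def cam(n):
    c=calibration(n);K=np.array([[c['fx'],0,c['cx']],[0,c['fy'],c['cy']],[0,0,1]]);R=cv2.Rodrigues(np.array(c['rvec'],float))[0];return K,R,np.array(c['tvec'],float)
def ray(n,px,z,C=None):
    K,R,t=C or cam(n);d=R.T@np.linalg.inv(K)@np.array([px[0],px[1],1.]);o=-R.T@t
    return o+d*(z-o[2])/d[2]
def proj(n,p,C=None):
    K,R,t=C or cam(n);q=K@(R@np.array(p,float)+t);return q[:2]/q[2]
def save(n,f):
    im=capture(n);cv2.imwrite('pics/'+f,cv2.cvtColor(im,cv2.COLOR_RGB2BGR));return im
E
python3 - <<'E'
from h import *
for n in('scene','top'):save(n,n+'0.png');print(n,calibration(n))
print(sense())
E
```

```text
pics
scene {'fx': 432.05112364955073, 'fy': 432.05112364955073, 'cx': 282.8567341290874, 'cy': 205.08846678094565, 'rvec': array([ 1.37595923,  2.27617817, -0.83179036]), 'tvec': array([ 0.24032091, -0.2806857 ,  1.48721194])}
top {'fx': 423.2101801271154, 'fy': 423.2101801271154, 'cx': 278.5491551162959, 'cy': 212.46906026939865, 'rvec': array([ 2.20642514, -2.15320073,  0.11304288]), 'tvec': array([-0.0238494 ,  0.53432107,  1.15020487])}
{'time_s': 0.1, 'joints': array([-5.55976779e+01,  2.20864946e+01,  3.86875859e-01, -2.31357508e-02,
       -6.84127090e+01, -1.48162731e+01]), 'joint_velocities': array([ 0.00154657, -0.10490434,  0.08924072,  0.11824348,  0.00912721,
       -0.04027276]), 'effort': array([ 3.27745265e-04, -3.91688061e+01,  1.87935805e+01,  4.23187941e+00,
        1.34651075e-02, -7.43045962e-05]), 'tcp_pos': array([ 0.20933071, -0.58832116,  0.22156819]), 'ee_rot': array([[-9.42188964e-01, -3.35081065e-01, -7.97862403e-04],
       [-3.35081987e-01,  9.42187197e-01,  1.82969917e-03],
       [ 1.38638195e-04,  1.99127168e-03, -9.99998008e-01]]), 'wrist_force': array([ 0.35617677, -0.09471174,  0.11312681]), 'moment': array([ 0.02783485,  0.02587257, -0.02519964]), 'gripper_width': 1.002246697000483}
```

View pics/top0.png

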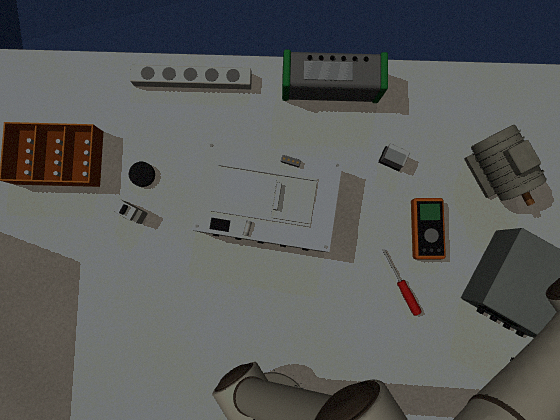

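View pics/scene0.png

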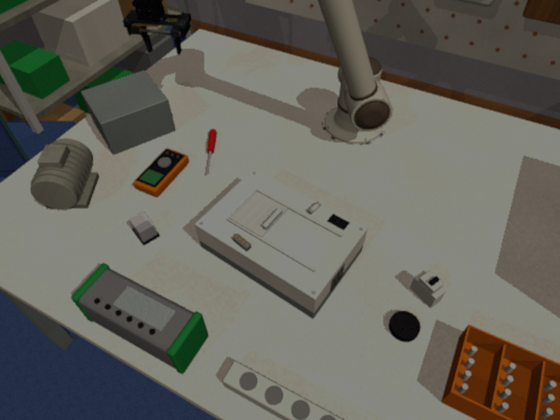

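```bash
python3 - <<'E'
from h import *
im=cv2.imread('pics/top0.png');c=im[140:270,180:380]
c=cv2.convertScaleAbs(cv2.resize(c,None,fx=4,fy=4,interpolation=cv2.INTER_CUBIC),alpha=1.6)
cv2.imwrite('pics/top0c.png',c)
im=cv2.imread('pics/scene0.png');c=im[160:315,185:375]
cv2.imwrite('pics/scene0c.png',cv2.convertScaleAbs(cv2.resize(c,None,fx=3.8,fy=3.8,interpolation=cv2.INTER_CUBIC),alpha=1.4))
for p in [(280,200),(380,200),(280,100)]:print(ray('top',p,.1))
E
```

```text
[ 0.5604936  -0.01299136  0.1       ]
[ 0.56712823 -0.27419183  0.1       ]
[ 0.82851731 -0.00668906  0.1       ]
```

View pics/top0c.png

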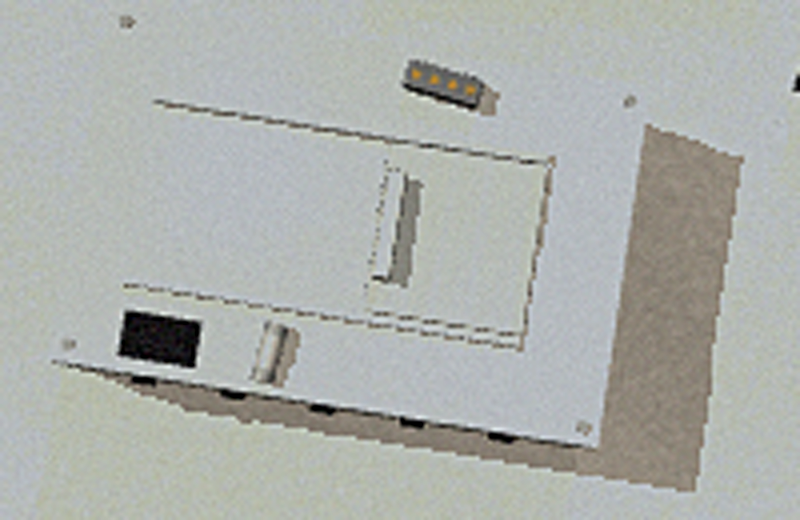

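View pics/scene0c.png

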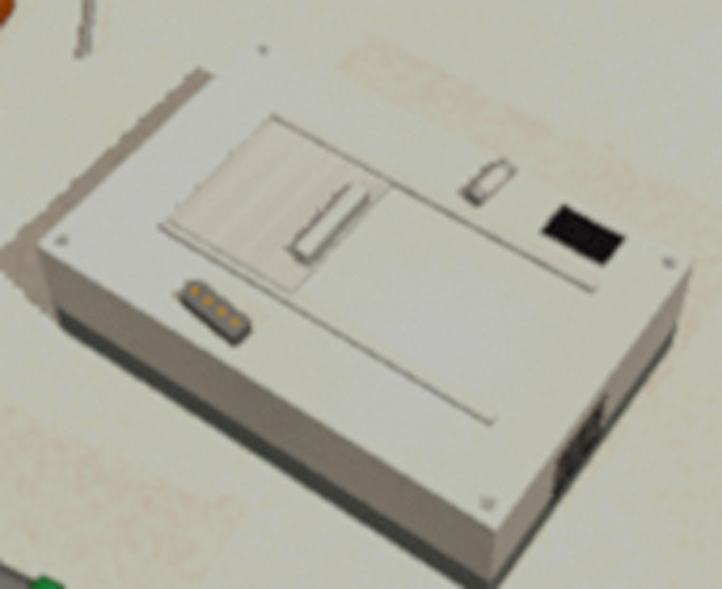

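```bash
python3 - <<'E'
from h import *
T=lambda x,y:(180+(x+.5)/4-.5,140+(y+.5)/4-.5)
S=lambda x,y:(185+(x+.5)/3.8-.5,160+(y+.5)/3.8-.5)
for n,f,ps in(('top',T,[(68,344),(126,22),(629,101),(584,427)]),('scene',S,[(669,262),(488,503),(62,240),(263,49)])):
    P=np.array([ray(n,f(*p),.1)[:2] for p in ps]);print(n,P.round(4).tolist(),'ctr',P.mean(0).round(4))
    yv=(P[0]+P[1]-P[2]-P[3])/2; xv=(P[1]+P[2]-P[0]-P[3])/2
    print('y',np.linalg.norm(yv),np.degrees(np.arctan2(-yv[0],yv[1])),'x',np.linalg.norm(xv),np.degrees(np.arctan2(xv[1],xv[0])))
    yaw=np.arctan2(-yv[0],yv[1])*.6+.4*np.arctan2(xv[1],xv[0]); c=P.mean(0)
    R=np.array([[np.cos(yaw),-np.sin(yaw)],[np.sin(yaw),np.cos(yaw)]])
    if n=='top': q={'corner-y':[(645,125),(600,446)],'guard-y edge':[(552,160),(523,347)],'ribtop':[(390,168),(408,170),(373,280),(392,283)]}
    else: q={'guard-y edge':[(160,225),(275,117)],'corners':[(690,262),(39,245),(495,528)],'rib':[(291,247),(358,182),(304,262),(370,195)]}
    for k,v in q.items():
        z=.105 if 'guard' in k else .12 if 'rib' in k else .1
        print(k,z,[(R.T@(ray(n,f(*p),z)[:2]-c)).round(4).tolist() for p in v])
E
```

```text
top [[0.4884, 0.2008], [0.7012, 0.1716], [0.6573, -0.1603], [0.4429, -0.1336]] ctr [0.5724 0.0196]
y 0.3361192199860268 -7.640121472553709 x 0.21538725551727894 -7.46181517939916
corner-y 0.1 [[0.0936, -0.1799], [-0.1187, -0.1809]]
guard-y edge 0.105 [[0.0601, -0.1225], [-0.0636, -0.1219]]
ribtop 0.12 [[0.0358, -0.0193], [0.0363, -0.0309], [-0.0373, -0.0198], [-0.0373, -0.0321]]
scene [[0.4885, 0.2035], [0.7026, 0.1737], [0.6574, -0.1579], [0.4436, -0.1289]] ctr [0.573  0.0226]
y 0.33508635363307643 -7.731455101066661 x 0.21596506440319857 -7.817074704220121
guard-y edge 0.105 [[0.0635, -0.1199], [-0.0566, -0.1167]]
corners 0.1 [[-0.1161, 0.179], [0.1198, -0.177], [0.1192, 0.1793]]
rib 0.12 [[0.0367, -0.0307], [-0.0323, -0.0274], [0.0415, -0.0167], [-0.0278, -0.0145]]
```

```bash
cat >> h.py <<'E'
PC=np.array([.5727,.021]);YAW=np.radians(-7.65)
RP=np.array([[np.cos(YAW),-np.sin(YAW)],[np.sin(YAW),np.cos(YAW)]])
def p2w(x,y):return PC+RP@np.array([x,y])
def w2p(p):return RP.T@(np.array(p)[:2]-PC)
from scipy.spatial.transform import Rotation as Ro
def st():
    s=sense();R=s['ee_rot'];print('t',round(s['time_s'],2),'tcp',s['tcp_pos'].round(4),'panel',w2p(s['tcp_pos']).round(4),'jaw',round(np.degrees(np.arctan2(R[1,1],R[0,1])),2),'tilt',R[:2,2].round(4),'F',s['wrist_force'].round(2),'M',s['moment'].round(3),'w',round(s['gripper_width']*87,1),'j',s['joints'].round(1));return s
def plan(x,y,z,jaw,s=None):
    """panel xy target, world z, jaw angle world deg -> shift in current tool axes (mm), rotvec"""
    s=s or st();R=s['ee_rot'];t=np.array([*p2w(x,y),z]);d=R.T@(t-s['tcp_pos'])*1e3
    a=np.radians(jaw);yy=np.array([np.cos(a),np.sin(a),0]);zz=np.array([0,0,-1.]);Rt=np.c_[np.cross(yy,zz),yy,zz]
    print('shift',d.round(1),'rot',Ro.from_matrix(R.T@Rt).as_rotvec().round(4))
E
python3 - <<'E'
from h import *
plan(0,-.058,.21,82.35)
E
```

```text
t 0.1 tcp [ 0.2093 -0.5883  0.2216] panel [-0.279  -0.6523] jaw 109.58 tilt [-0.0008  0.0018] F [ 0.36 -0.09  0.11] M [ 0.028  0.026 -0.025] w 87.2 j [-55.6  22.1   0.4  -0.  -68.4 -14.8]
shift [-520.   400.7   12.3] rot [ 0.0019 -0.0006  0.4752]
```

>>> {"fn": "carry_out", "kwargs": {
  "commands": [-52,40,0,0,0,0,-52,40,0,0,0,0,-52,40,0,0,0,0,-52,40,0,0,0,0,-52,40,0,0,0,0],
  "grip": 0
}}

```text
time_s: 0.72
tcp_pos: [0.3794, -0.3243, 0.2186]
ee_rot: [[-0.945, -0.326, -0.004], [-0.327, 0.945, 0.005], [0.002, 0.006, -1.0]]
wrist_force: [0.4, 0.6, -0.2]
gripper_width: 0.515
```

>>> {"fn": "carry_out", "kwargs": {
  "commands": [-52,40,0,0,0,0,-52,40,0,0,0,0,-52,40,0,0,0,0,-52,40,0,0,0,0,0,0,0,0,0,0.16]
}}

```text
time_s: 1.35
tcp_pos: [0.5169, -0.111, 0.218]
ee_rot: [[-0.985, -0.173, -0.005], [-0.173, 0.985, 0.006], [0.004, 0.007, -1.0]]
wrist_force: [-0.5, -0.3, 0.1]
gripper_width: 0.019
```

```bash
python3 - <<'E'
from h import *
plan(0,-.058,.16,82.35)
E
```

```text
t 1.35 tcp [ 0.5169 -0.111   0.218 ] panel [-0.0378 -0.1382] jaw 99.97 tilt [-0.0052  0.0057] F [-0.49 -0.26  0.13] M [-0.069  0.12  -0.003] w 1.7 j [  5.3  13.1 -13.   -0.4 -64.2 -85.1]
shift [-60.5  64.7  58.1] rot [ 0.0059 -0.0051  0.3075]
```

>>> {"fn": "carry_out", "kwargs": {
  "commands": [-30,30,0,0,0,0.15,-27,37,10,0.005,-0.005,0.15,0,0,40,0,0,0,0,0,0,0,0,0]
}}

```text
time_s: 1.85
tcp_pos: [0.5685, -0.0348, 0.1657]
ee_rot: [[-0.991, 0.135, -0.003], [0.135, 0.991, 0.0], [0.003, -0.0, -1.0]]
wrist_force: [-1.2, -0.9, 0.6]
gripper_width: 0.006
```

```bash
python3 - <<'E'
from h import *
plan(0,-.058,.111,82.35)
save('scene','scene1.png');save('wrist','wrist1.png')
E
```

```text
t 1.85 tcp [ 0.5685 -0.0348  0.1657] panel [ 0.0032 -0.0559] jaw 82.25 tilt [-0.0027  0.0002] F [-1.25 -0.91  0.55] M [-0.019 -0.07  -0.038] w 0.5 j [ 1.280e+01  1.950e+01 -1.210e+01 -1.000e-01 -5.860e+01 -1.105e+02]
shift [ 3.1 -2.1 54.7] rot [-0.0001 -0.0027 -0.0017]
```

View pics/wrist1.png

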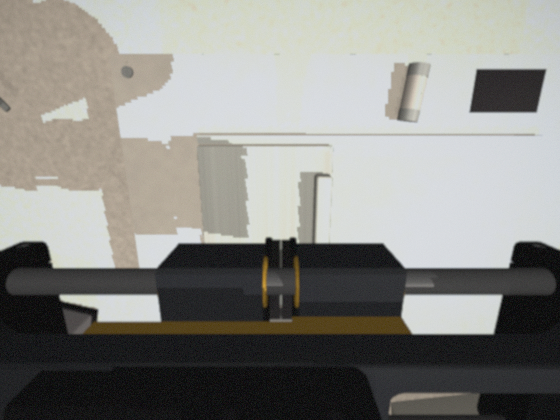

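View pics/scene1.png

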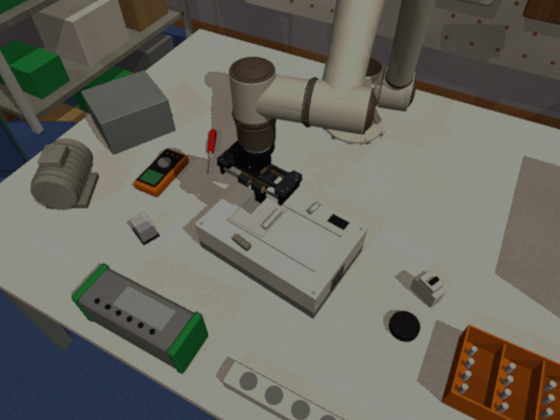

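>>> {"fn": "carry_out", "kwargs": {
  "commands": [3,-2,20,0,-0.003,0,0,0,20,0,0,0,0,0,10,0,0,0,0,0,0,0,0,0]
}}

```text
time_s: 2.45
tcp_pos: [0.573, -0.0384, 0.1269]
ee_rot: [[-0.99, 0.135, 0.024], [0.136, 0.991, 0.001], [-0.024, 0.004, -1.0]]
wrist_force: [-0.2, 0.4, 1.3]
gripper_width: 0.003
```

```bash
python3 - <<'E'
from h import *
plan(0,-.052,.111,82.35)
E
```

```text
t 2.45 tcp [ 0.573  -0.0384  0.1269] panel [ 0.0082 -0.0588] jaw 82.21 tilt [0.0238 0.0008] F [-0.23  0.43  1.31] M [ 0.021 -0.01   0.007] w 0.3 j [  12.5   21.5  -15.5    0.3  -51.7 -110.4]
shift [ 8.6  6.7 15.7] rot [ 0.004   0.0235 -0.0024]
```

>>> {"fn": "carry_out", "kwargs": {
  "commands": [8,6,5,0,0.023,0,0,0,0,0,0,0]
}}

```text
time_s: 2.7
tcp_pos: [0.5667, -0.031, 0.1234]
ee_rot: [[-0.991, 0.136, 0.003], [0.136, 0.991, 0.005], [-0.002, 0.005, -1.0]]
wrist_force: [-0.3, 0.4, 0.6]
gripper_width: 0.007
```

```bash
python3 - <<'E'
from h import *
plan(0,-.052,.111,82.35)
E
```

```text
t 2.7 tcp [ 0.5667 -0.031   0.1234] panel [ 0.001  -0.0523] jaw 82.2 tilt [0.0029 0.0046] F [-0.34  0.45  0.64] M [-0.038 -0.071 -0.003] w 0.6 j [  13.1   21.6  -15.6   -0.3  -52.5 -110.7]
shift [ 1.   0.3 12.4] rot [ 0.0049  0.0023 -0.0026]
```

>>> {"fn": "carry_out", "kwargs": {
  "commands": [1,0,8,0.005,0.002,0,0,0,4,0,0,0,0,0,0,0,0,0]
}}

```text
time_s: 3.08
tcp_pos: [0.5659, -0.0305, 0.111]
ee_rot: [[-0.991, 0.135, 0.001], [0.135, 0.991, -0.0], [-0.001, -0.0, -1.0]]
wrist_force: [-0.4, -0.7, -0.7]
gripper_width: 0.008
```

```bash
python3 - <<'E'
from h import *
plan(0,-.052,.111,82.35)
save('wrist','wrist2.png')
E
```

```text
t 3.08 tcp [ 0.5659 -0.0305  0.111 ] panel [ 0.0001 -0.052 ] jaw 82.24 tilt [ 0.0008 -0.0004] F [-0.4  -0.67 -0.7 ] M [-0.006 -0.024 -0.003] w 0.7 j [  13.3   22.4  -16.6    0.   -51.  -111.1]
shift [ 0.1 -0.   0. ] rot [-0.0003  0.0009 -0.0019]
```

View pics/wrist2.png

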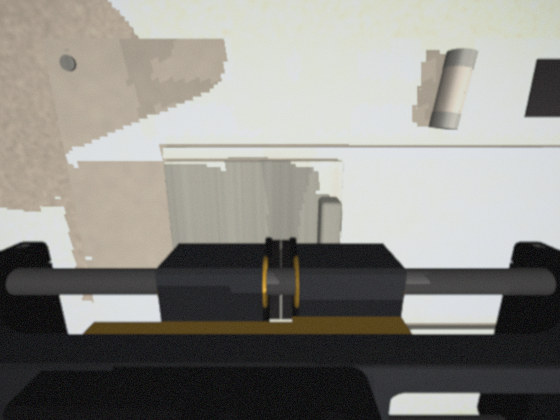

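>>> {"fn": "carry_out", "kwargs": {
  "commands": [0,5,0,0,0,0,0,5,0,0,0,0,0,6,0,0,0,0,0,6,0,0,0,0]
}}

```text
time_s: 3.62
tcp_pos: [0.5692, -0.0084, 0.1114]
ee_rot: [[-0.991, 0.135, 0.001], [0.135, 0.991, -0.002], [-0.001, -0.002, -1.0]]
wrist_force: [1.3, -2.0, -0.6]
gripper_width: 0.007
```

```bash
python3 - <<'E'
from h import *
plan(0,.0,.111,82.35)
save('wrist','wrist3.png')
E
```

```text
t 3.62 tcp [ 0.5692 -0.0084  0.1114] panel [ 0.0004 -0.0296] jaw 82.22 tilt [ 0.0009 -0.0018] F [ 1.27 -2.02 -0.58] M [-0.819 -0.132  0.033] w 0.6 j [ 1.550e+01  2.260e+01 -1.620e+01  1.000e-01 -5.110e+01 -1.134e+02]
shift [ 0.5 29.6  0.3] rot [-0.0016  0.0011 -0.0022]
```

View pics/wrist3.png

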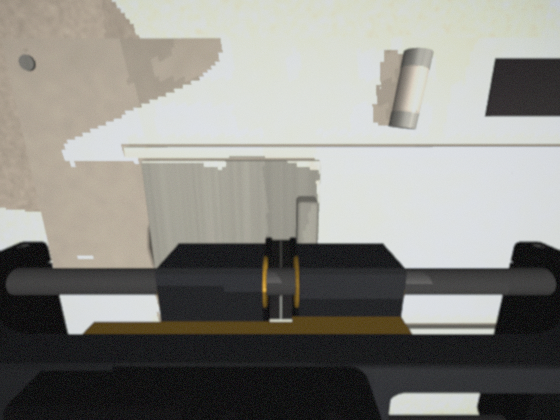

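>>> {"fn": "carry_out", "kwargs": {
  "commands": [0,9,0,0,0,0,0,9,0,0,0,0,0,9,0,0,0,0,0,9,0,0,0,0]
}}

```text
time_s: 4.18
tcp_pos: [0.5744, 0.0296, 0.1114]
ee_rot: [[-0.991, 0.135, 0.001], [0.135, 0.991, -0.002], [-0.001, -0.002, -1.0]]
wrist_force: [0.4, -2.0, 0.8]
gripper_width: 0.006
```

>>> {"fn": "carry_out", "kwargs": {
  "commands": [0,9,0,0,0,0,0,9,0,0,0,0,0,9,0,0,0,0,0,0,0,0,0,0]
}}

```text
time_s: 4.68
tcp_pos: [0.5784, 0.0595, 0.1114]
ee_rot: [[-0.991, 0.134, 0.001], [0.134, 0.991, -0.002], [-0.001, -0.001, -1.0]]
wrist_force: [-0.2, -0.2, 0.0]
gripper_width: 0.004
```

```bash
python3 - <<'E'
from h import *
plan(0,.0724,.111,82.35)
save('wrist','wrist4.png')
save('top','top4.png')
E
```

```text
t 4.67 tcp [0.5784 0.0595 0.1114] panel [0.0006 0.0389] jaw 82.29 tilt [ 0.0011 -0.0016] F [-0.16 -0.23  0.04] M [-0.243 -0.068 -0.018] w 0.4 j [ 2.190e+01  2.370e+01 -1.450e+01  1.000e-01 -5.180e+01 -1.197e+02]
shift [ 0.6 33.5  0.3] rot [-0.0015  0.0013 -0.001 ]
```

View pics/wrist4.png

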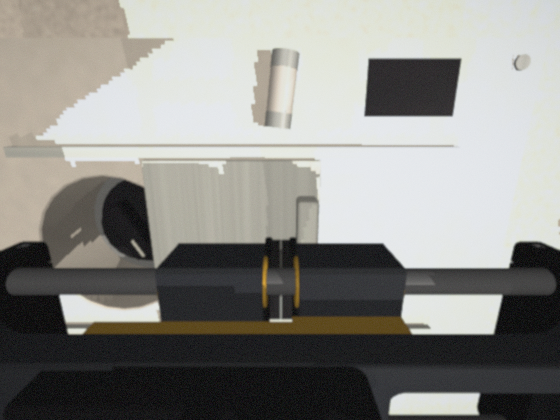

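View pics/top4.png

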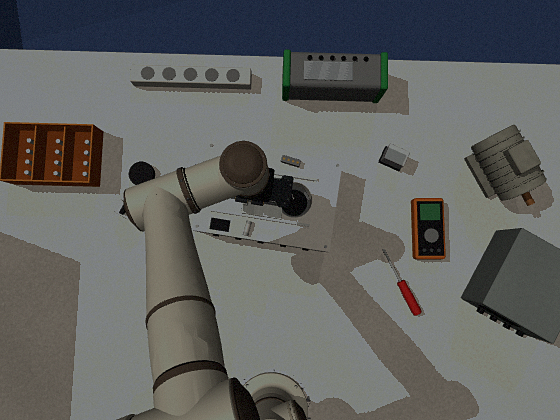

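>>> {"fn": "carry_out", "kwargs": {
  "commands": [0,9,0,0,0,0,0,9,0,0,0,0,0,7,0,0,0,0,0,0,0,0,0,0]
}}

```text
time_s: 5.28
tcp_pos: [0.5817, 0.0847, 0.1114]
ee_rot: [[-0.991, 0.135, 0.0], [0.135, 0.991, -0.002], [-0.001, -0.002, -1.0]]
wrist_force: [-0.5, -0.9, -0.0]
gripper_width: 0.003
```

>>> {"fn": "carry_out", "kwargs": {
  "commands": [0,4,0,0,0,0]
}}

```text
time_s: 5.4
tcp_pos: [0.5822, 0.0887, 0.1114]
ee_rot: [[-0.991, 0.135, 0.0], [0.135, 0.991, -0.003], [-0.001, -0.003, -1.0]]
wrist_force: [-0.4, -2.8, 1.0]
gripper_width: 0.002
```

>>> {"fn": "carry_out", "kwargs": {
  "commands": [0,3,0,0,0,0]
}}

```text
time_s: 5.52
tcp_pos: [0.5826, 0.0917, 0.1113]
ee_rot: [[-0.991, 0.136, 0.0], [0.136, 0.991, -0.003], [-0.0, -0.003, -1.0]]
wrist_force: [-0.5, -1.9, 0.1]
gripper_width: 0.005
```

```bash
python3 - <<'E'
from h import *
plan(0,.0724,.111,82.35)
E
```

```text
t 5.53 tcp [0.5826 0.0917 0.1113] panel [0.0004 0.0714] jaw 82.21 tilt [ 0.     -0.0028] F [-0.5  -1.91  0.07] M [-0.789 -0.122 -0.019] w 0.4 j [  24.7   24.4  -13.2    0.2  -52.4 -122.6]
shift [0.4 1.  0.3] rot [-0.0027  0.0004 -0.0025]
```

Near the stop; 1–1.5 mm steps watching the force.

>>> {"fn": "carry_out", "kwargs": {
  "commands": [0,1.5,0,0,0,0]
}}

```text
time_s: 5.65
tcp_pos: [0.5828, 0.0932, 0.1114]
ee_rot: [[-0.991, 0.136, 0.0], [0.136, 0.991, -0.003], [-0.0, -0.003, -1.0]]
wrist_force: [0.7, -3.0, 0.2]
gripper_width: 0.003
```

>>> {"fn": "carry_out", "kwargs": {
  "commands": [0,1,0,0,0,0]
}}

```text
time_s: 5.78
tcp_pos: [0.5829, 0.0942, 0.1114]
ee_rot: [[-0.991, 0.136, 0.0], [0.136, 0.991, -0.003], [-0.0, -0.003, -1.0]]
wrist_force: [0.3, -3.6, 0.3]
gripper_width: 0.007
```

>>> {"fn": "carry_out", "kwargs": {
  "commands": [0,1,0,0,0,0]
}}

```text
time_s: 5.9
tcp_pos: [0.5831, 0.0952, 0.1114]
ee_rot: [[-0.991, 0.136, -0.0], [0.136, 0.991, -0.003], [-0.0, -0.003, -1.0]]
wrist_force: [0.6, -2.8, 0.6]
gripper_width: 0.003
```

>>> {"fn": "carry_out", "kwargs": {
  "commands": [0,1,0,0,0,0]
}}

```text
time_s: 6.02
tcp_pos: [0.583, 0.0954, 0.1114]
ee_rot: [[-0.991, 0.136, -0.001], [0.136, 0.991, -0.004], [0.0, -0.004, -1.0]]
wrist_force: [0.6, -6.3, 0.9]
gripper_width: -0.0
```

>>> {"fn": "carry_out", "kwargs": {
  "commands": [0,1,0,0,0,0]
}}

```text
time_s: 6.15
tcp_pos: [0.583, 0.0954, 0.1114]
ee_rot: [[-0.991, 0.136, -0.002], [0.136, 0.991, -0.006], [0.001, -0.006, -1.0]]
wrist_force: [-0.0, -5.9, 1.3]
gripper_width: 0.006
```

>>> {"fn": "carry_out", "kwargs": {
  "commands": [0,1,0,0,0,0]
}}

```text
time_s: 6.28
tcp_pos: [0.5831, 0.0954, 0.1114]
ee_rot: [[-0.991, 0.136, -0.002], [0.136, 0.991, -0.008], [0.001, -0.008, -1.0]]
wrist_force: [0.6, -5.5, 0.9]
gripper_width: 0.004
```

>>> {"fn": "carry_out", "kwargs": {
  "commands": [0,-4,0,0.008,0.002,0,0,-1,-10,0,0,0,0,0,-40,0,0,0,0,-20,-40,0,0,0]
}}

```text
time_s: 6.78
tcp_pos: [0.579, 0.0736, 0.2016]
ee_rot: [[-0.991, 0.134, -0.01], [0.135, 0.991, -0.015], [0.008, -0.016, -1.0]]
wrist_force: [1.1, 0.1, -0.3]
gripper_width: 0.002
```

```bash
python3 - <<'E'
from h import *
plan(.055,-.07,.2,82.35)
E
```

```text
t 6.78 tcp [0.579  0.0736 0.2016] panel [-0.0007  0.053 ] jaw 82.28 tilt [-0.0104 -0.0148] F [ 1.11  0.08 -0.26] M [-0.004 -0.098 -0.017] w 0.2 j [  23.4   19.3   -7.1    0.6  -64.5 -121.4]
shift [ -55.9 -122.9    3.1] rot [-0.0161 -0.0084 -0.0014]
```

>>> {"fn": "carry_out", "kwargs": {
  "commands": [-14,-40,0,-0.016,-0.008,0,-20,-42,0,0,0,0,-20,-40,0,0,0,0,0,0,0,0,0,0,0,0,0,0,0,0]
}}

```text
time_s: 7.4
tcp_pos: [0.621, -0.0549, 0.2115]
ee_rot: [[-0.991, 0.131, 0.018], [0.131, 0.991, 0.007], [-0.017, 0.009, -1.0]]
wrist_force: [-0.8, 0.6, -0.2]
gripper_width: 0.001
```

```bash
python3 - <<'E'
from h import *
plan(.055,-.07,.2,82.35)
c=calibration('wrist');print(c)
import pickle;pickle.dump(c,open('w5.pkl','wb'))
save('wrist','wrist5.png');save('top','top5.png');save('scene','scene5.png')
E
```

```text
t 7.4 tcp [ 0.621  -0.0549  0.2115] panel [ 0.058  -0.0688] jaw 82.46 tilt [0.0176 0.0067] F [-0.79  0.61 -0.21] M [-0.004 -0.014  0.018] w 0.1 j [   9.7   21.8   -1.4   -0.2  -65.7 -107.1]
shift [ 3.2 -1.3 11.5] rot [0.009  0.0166 0.0018]
{'fx': 290.7014868375545, 'fy': 290.7014868375545, 'cx': 280.4332727833804, 'cy': 209.2786204269981, 'rvec': array([-2.19441048, -1.92217316, -0.28670351]), 'tvec': array([-0.02743649, -0.62988583,  0.20115087])}
```

View pics/wrist5.png

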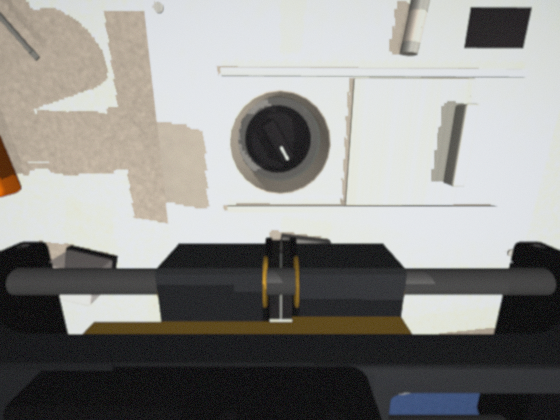

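View pics/scene5.png

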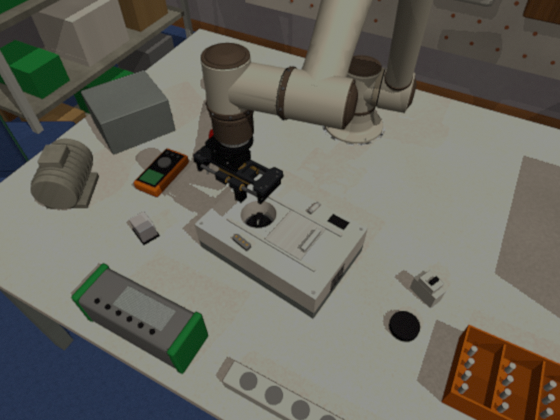

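```bash
python3 - <<'E'
from h import *
for f,o,b in(('wrist5','w5c',(215,80,130,125)),('scene5','s5c',(230,190,60,45))):
    im=cv2.imread('pics/%s.png'%f);x,y,w,h=b;c=im[y:y+h,x:x+w]
    k=6 if w>100 else 10
    c=cv2.resize(c,None,fx=k,fy=k,interpolation=cv2.INTER_CUBIC);c=(255*(c/255.)**.45).astype('u1');cv2.imwrite('pics/%s.png'%o,c[:600])
E
```

```text
(no output)
```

View pics/w5c.png

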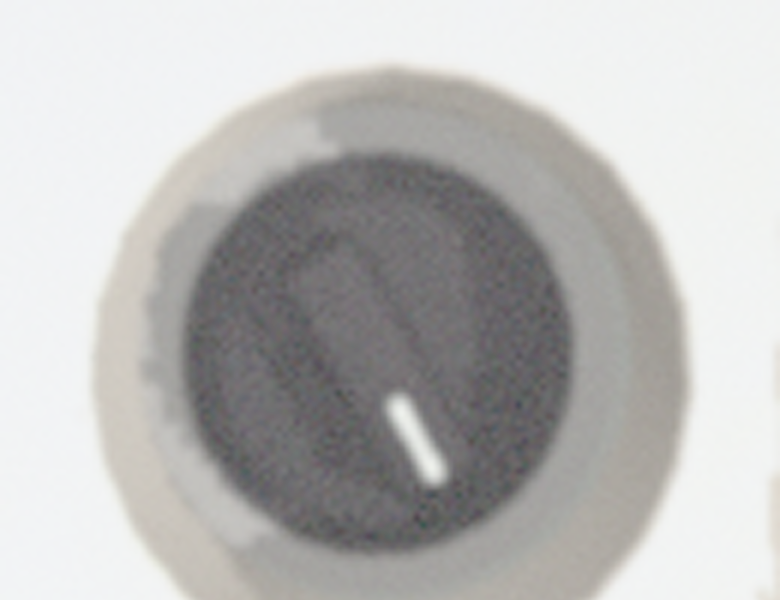

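View pics/s5c.png

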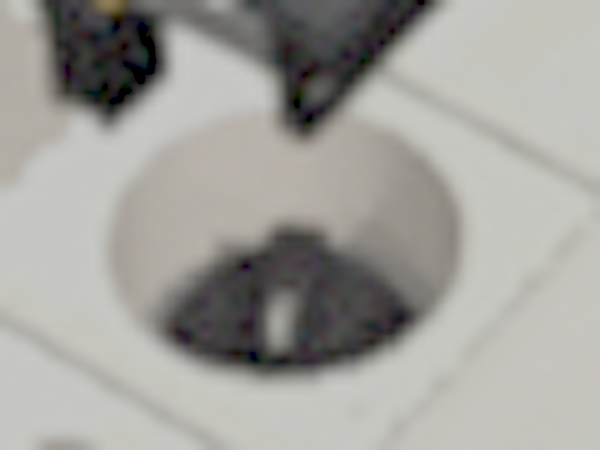

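```bash
cat > m.py <<'E'
from h import *
import pickle,sys
c=pickle.load(open('w5.pkl','rb'))
K=np.array([[c['fx'],0,c['cx']],[0,c['fy'],c['cy']],[0,0,1]]);R=cv2.Rodrigues(c['rvec'])[0];t=c['tvec'];C=(K,R,t)
print('cam',(-R.T@t).round(4),'fwd',R[2].round(3))
im=cv2.imread('pics/wrist5.png');g=cv2.cvtColor(im,cv2.COLOR_BGR2GRAY)
print('levels',[int(g[y,x]) for x,y in((279,125),(255,140),(245,150),(235,130),(310,160),(400,140))])
sub=np.zeros_like(g);sub[80:205,215:345]=1
m=((g<60)&(sub>0)).astype('u1')
cs,_=cv2.findContours(m,0,1);k=max(cs,key=cv2.contourArea);k=cv2.convexHull(k);e=cv2.fitEllipse(k);print('flange',e)
def pan(px,z):return w2p(ray('',px,z,C))
z=None
for zz in np.arange(.05,.09,.005):
    P=[pan(p[0],zz) for p in k];(cx,cy),r=cv2.minEnclosingCircle(np.array(P,np.float32));print(zz.round(3),'ctr',np.round([cx,cy],4),'d',round(2*r*1e3,1),'hull-area d',round(2e3*np.sqrt(cv2.contourArea(np.array(P,np.float32))/np.pi),1))
m2=((g<190)&(sub>0)).astype('u1');cs,_=cv2.findContours(m2,0,1);kk=cv2.convexHull(max(cs,key=cv2.contourArea));print('rim',cv2.fitEllipse(kk))
P=np.array([pan(p[0],.1) for p in kk],np.float32);print('rim',cv2.minEnclosingCircle(P),cv2.fitEllipse(P))
f=lambda x,y:(215+(x+.5)/6-.5,80+(y+.5)/6-.5)
for a,b in(((396,400),(435,480)),((350,235),(455,430)),((297,285),(400,470))):
    A,B=pan(f(*a),.087),pan(f(*b),.087);d=A-B;print('line',A.round(4),B.round(4),'ang panel',np.degrees(np.arctan2(d[1],d[0])).round(1))
E
python3 m.py
```

```text
cam [ 0.5457 -0.0471  0.3715] fwd [ 0.282 -0.029 -0.959]
levels [42, 40, 101, 154, 98, 231]
flange ((277.5672607421875, 138.56387329101562), (64.57300567626953, 66.42625427246094), 175.3245086669922)
0.05 ctr [-0.0009 -0.0716] d 70.1 hull-area d 69.2
0.055 ctr [-0.0011 -0.0716] d 69.1 hull-area d 68.1
0.06 ctr [-0.0014 -0.0716] d 68.0 hull-area d 67.0
0.065 ctr [-0.0017 -0.0716] d 66.9 hull-area d 65.9
0.07 ctr [-0.0019 -0.0716] d 65.8 hull-area d 64.9
0.075 ctr [-0.0022 -0.0716] d 64.7 hull-area d 63.8
0.08 ctr [-0.0025 -0.0716] d 63.6 hull-area d 62.7
0.085 ctr [-0.0027 -0.0716] d 62.5 hull-area d 61.6
rim ((280.0447692871094, 141.73089599609375), (100.09113311767578, 102.23889923095703), 3.1900312900543213)
rim ((0.0004613301425706595, -0.06939059495925903), 0.04589374363422394) ((0.0004604186397045851, -0.06924131512641907), (0.09108428657054901, 0.09135212749242783), 23.325546264648438)
line [ 0.0032 -0.0687] [ 0.0159 -0.0623] ang panel -153.4
line [-0.0219 -0.0759] [ 0.0079 -0.0592] ang panel -150.8
line [-0.0144 -0.0843] [ 0.0143 -0.068 ] ang panel -150.5
```

```bash
python3 - <<'E'
from h import *
import pickle
st();c=calibration('wrist');pickle.dump(c,open('w6.pkl','wb'));print(c['rvec'],c['tvec'])
a=np.mean([capture('wrist').astype(float) for _ in range(12)],0)
np.save('w6.npy',a);st()
g=a.mean(2)[80:205,215:345]
o=cv2.resize(np.clip((g-20)*4.,0,255).astype('u1'),None,fx=6,fy=6,interpolation=cv2.INTER_CUBIC);cv2.imwrite('pics/w6c.png',o[:600])
s=np.mean([capture('scene').astype(float) for _ in range(8)],0);np.save('s6.npy',s)
g=s.mean(2)[190:235,230:290]
o=cv2.resize(np.clip((g-5)*2.,0,255).astype('u1'),None,fx=12,fy=12,interpolation=cv2.INTER_CUBIC);cv2.imwrite('pics/s6c.png',o)
E
```

```text
t 7.55 tcp [ 0.6208 -0.0543  0.2113] panel [ 0.0577 -0.0682] jaw 82.55 tilt [0.0171 0.0063] F [-0.87 -0.05 -0.23] M [-0.051 -0.037  0.011] w 0.3 j [   9.8   21.8   -1.5   -0.2  -65.7 -107.1]
[-2.19310208 -1.92410311 -0.28605811] [-0.02699969 -0.62958219  0.20134629]
t 8.15 tcp [ 0.621  -0.0554  0.211 ] panel [ 0.058  -0.0693] jaw 82.47 tilt [0.0168 0.0061] F [0.43 0.5  0.82] M [-0.047  0.014 -0.005] w 0.3 j [   9.7   21.9   -1.5   -0.2  -65.7 -107.1]
```

View pics/w6c.png

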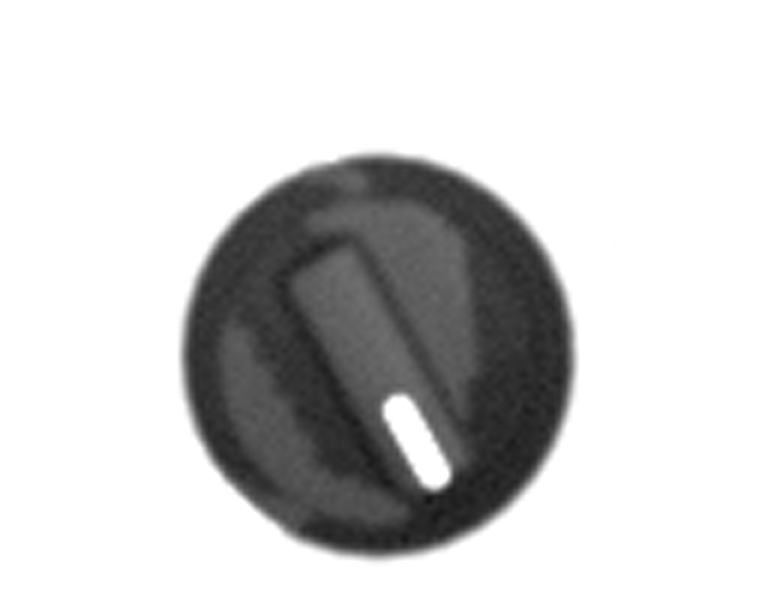

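View pics/s6c.png

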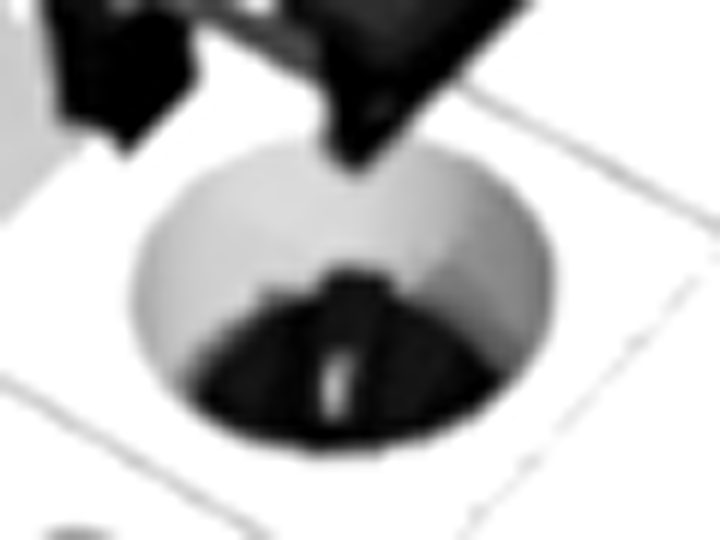

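```bash
cat > m2.py <<'E'
from h import *
import pickle
c=pickle.load(open('w6.pkl','rb'))
K=np.array([[c['fx'],0,c['cx']],[0,c['fy'],c['cy']],[0,0,1]]);R=cv2.Rodrigues(c['rvec'])[0];C=(K,R,c['tvec'])
a=np.load('w6.npy').mean(2);s=np.load('s6.npy').mean(2)
f=lambda x,y:(215+(x+.5)/6-.5,80+(y+.5)/6-.5)
def pan(px,z):return w2p(ray('',px,z,C))
q=[(292,278),(347,243),(463,462),(410,500)]
fl=[(222,370),(230,425),(258,475),(300,515),(310,215),(345,203),(400,200),(440,215)]
# rim in this view
g=a[80:205,215:345];m=(g<190).astype('u1');cs,_=cv2.findContours(m,0,1);k=cv2.convexHull(max(cs,key=cv2.contourArea));P=np.array([pan(p[0]+[215,80],.1) for p in k],np.float32);print('rim',cv2.fitEllipse(P))
m=(g<60).astype('u1');cs,_=cv2.findContours(m,0,1);kd=cv2.convexHull(max(cs,key=cv2.contourArea))
for z in(.04,.055,.06,.065,.07,.075,.08,.085,.09,.095):
    B=np.array([pan(f(*p),z) for p in q]);d=B[2]-B[1];d2=B[3]-B[0]
    F=np.array([pan(f(*p),z) for p in fl]);A=np.c_[2*F,np.ones(len(F))];x=np.linalg.lstsq(A,(F**2).sum(1),rcond=None)[0];r=np.sqrt(x[2]+x[0]**2+x[1]**2)
    D=np.array([pan(p[0]+[215,80],z) for p in kd],np.float32);de=cv2.fitEllipse(D)
    print(z,'bar len',(np.linalg.norm([d,d2],axis=1)*1e3).round(1),'wid',(np.linalg.norm(B[0]-B[1])*1e3).round(1),'ctr',B.mean(0).round(4),'ang',np.degrees(np.arctan2(d[1],d[0])).round(1),np.degrees(np.arctan2(d2[1],d2[0])).round(1),'| flange ctr',x[:2].round(4),'d',(2e3*r).round(1),'disc',np.round(de[0],4),np.round(de[1],4))
# marker
def blob(img,x0,y0,x1,y1,th):
    w=np.clip(img[y0:y1,x0:x1]-th,0,None);Y,X=np.mgrid[y0:y1,x0:x1];return np.array([(w*X).sum(),(w*Y).sum()])/w.sum()
pw=blob(a,276,143,292,164,90);ps=blob(s,255,216,262,226,40);print('marker',pw,ps)
Cs=cam('scene')
P1=C[0]@np.c_[C[1],C[2]];P2=Cs[0]@np.c_[Cs[1],Cs[2]]
# correct scene calib offset via rim: 
X=cv2.triangulatePoints(P1,P2,pw,ps);X=X[:3,0]/X[3];print('marker3d',X,w2p(X), 'repr',proj('',X,C)-pw,proj('',X,Cs)-ps)
E
python3 m2.py
```

```text
rim ((0.0004289657808840275, -0.06876669079065323), (0.09116588532924652, 0.09155994653701782), 43.69450378417969)
0.04 bar len [44.9 45.8] wid 11.8 ctr [ 0.0014 -0.071 ] ang 28.9 28.4 | flange ctr [ 0.0013 -0.0703] d 60.6 disc [-0.0006 -0.0711] [0.0717 0.072 ]
0.055 bar len [42.8 43.7] wid 11.3 ctr [ 0.0005 -0.071 ] ang 28.9 28.4 | flange ctr [ 0.0004 -0.0703] d 57.8 disc [-0.0014 -0.0711] [0.0685 0.0688]
0.06 bar len [42.2 43. ] wid 11.1 ctr [ 0.0002 -0.071 ] ang 28.9 28.4 | flange ctr [ 0.0001 -0.0703] d 56.9 disc [-0.0016 -0.0711] [0.0674 0.0677]
0.065 bar len [41.5 42.3] wid 10.9 ctr [-0.0001 -0.071 ] ang 28.9 28.4 | flange ctr [-0.0001 -0.0703] d 56.0 disc [-0.0019 -0.0711] [0.0663 0.0666]
0.07 bar len [40.8 41.7] wid 10.7 ctr [-0.0004 -0.071 ] ang 28.9 28.4 | flange ctr [-0.0004 -0.0703] d 55.1 disc [-0.0022 -0.0711] [0.0652 0.0655]
0.075 bar len [40.1 41. ] wid 10.5 ctr [-0.0007 -0.071 ] ang 28.9 28.4 | flange ctr [-0.0007 -0.0703] d 54.2 disc [-0.0024 -0.0711] [0.0641 0.0644]
0.08 bar len [39.4 40.3] wid 10.4 ctr [-0.001 -0.071] ang 28.9 28.4 | flange ctr [-0.001  -0.0703] d 53.3 disc [-0.0027 -0.0711] [0.063  0.0633]
0.085 bar len [38.8 39.6] wid 10.2 ctr [-0.0012 -0.071 ] ang 28.9 28.4 | flange ctr [-0.0013 -0.0703] d 52.3 disc [-0.003  -0.0711] [0.062  0.0622]
0.09 bar len [38.1 38.9] wid 10.0 ctr [-0.0015 -0.0709] ang 28.9 28.4 | flange ctr [-0.0016 -0.0703] d 51.4 disc [-0.0032 -0.071 ] [0.0609 0.0612]
0.095 bar len [37.4 38.2] wid 9.8 ctr [-0.0018 -0.0709] ang 28.9 28.4 | flange ctr [-0.0019 -0.0703] d 50.5 disc [-0.0035 -0.071 ] [0.0598 0.0601]
marker [283.97886509 153.1922889 ] [257.41475008 221.76740264]
marker3d [ 0.57406974 -0.04401061  0.07723996] [ 0.01001185 -0.06424966] repr [ 0.4789504  -0.36185042] [-0.10576892  0.00061068]
```

```bash
python3 - <<'E'
from h import *
plan(-.0003,-.0706,.15,111.05)
E
```

```text
t 8.55 tcp [ 0.621  -0.0555  0.2111] panel [ 0.058  -0.0693] jaw 82.47 tilt [0.0168 0.006 ] F [-0.48  0.2  -0.2 ] M [-0.063  0.023  0.059] w 0.5 j [   9.7   21.9   -1.5   -0.2  -65.7 -107.1]
shift [59.3 -1.6 60.1] rot [ 0.004   0.0176 -0.4989]
```

>>> {"fn": "carry_out", "kwargs": {
  "commands": [30,0,10,0.004,0.018,-0.16,28,5,10,0,0,-0.17,0,0,15,0,0,-0.16,0,0,10,0,0,0,0,0,0,0,0,0],
  "grip": 30
}}

```text
time_s: 9.18
tcp_pos: [0.5622, -0.0471, 0.1648]
ee_rot: [[-0.932, -0.361, -0.0], [-0.361, 0.932, 0.003], [-0.001, 0.003, -1.0]]
wrist_force: [-0.1, 0.4, -0.2]
gripper_width: 0.337
```

```bash
python3 - <<'E'
from h import *
plan(-.0003,-.0706,.12,111.05)
E
```

```text
t 9.18 tcp [ 0.5622 -0.0471  0.1648] panel [-0.0014 -0.0689] jaw 111.19 tilt [-0.0002  0.0029] F [-0.11  0.45 -0.19] M [-0.033 -0.016  0.037] w 29.3 j [ 11.6  19.  -13.   -0.2 -58.  -80.3]
shift [-0.1 -2.1 44.8] rot [0.0028 0.0008 0.0024]
```

>>> {"fn": "carry_out", "kwargs": {
  "commands": [0,-2,8,0.003,0,0,0,0,8,0,0,0,0,0,8,0,0,0,0,0,8,0,0,0,0,0,0,0,0,0]
}}

```text
time_s: 9.8
tcp_pos: [0.564, -0.0492, 0.1309]
ee_rot: [[-0.934, -0.358, 0.002], [-0.358, 0.934, -0.0], [-0.002, -0.001, -1.0]]
wrist_force: [0.4, -0.8, 0.5]
gripper_width: 0.345
```

```bash
python3 - <<'E'
from h import *
plan(-.0003,-.0706,.1,111.05)
save('wrist','wrist7.png');save('scene','scene7.png')
im=cv2.imread('pics/scene7.png')[150:260,190:330];cv2.imwrite('pics/scene7c.png',cv2.convertScaleAbs(cv2.resize(im,None,fx=5,fy=5,interpolation=cv2.INTER_CUBIC),alpha=1.6))
E
```

```text
t 9.8 tcp [ 0.564  -0.0492  0.1309] panel [ 0.0008 -0.0708] jaw 111.0 tilt [ 0.0018 -0.0002] F [ 0.4  -0.83  0.52] M [-0.017  0.05   0.001] w 30.0 j [ 11.4  21.1 -15.4   0.  -53.5 -80.4]
shift [ 0.9  0.7 30.9] rot [-0.0008  0.0016 -0.0009]
```

View pics/scene7c.png

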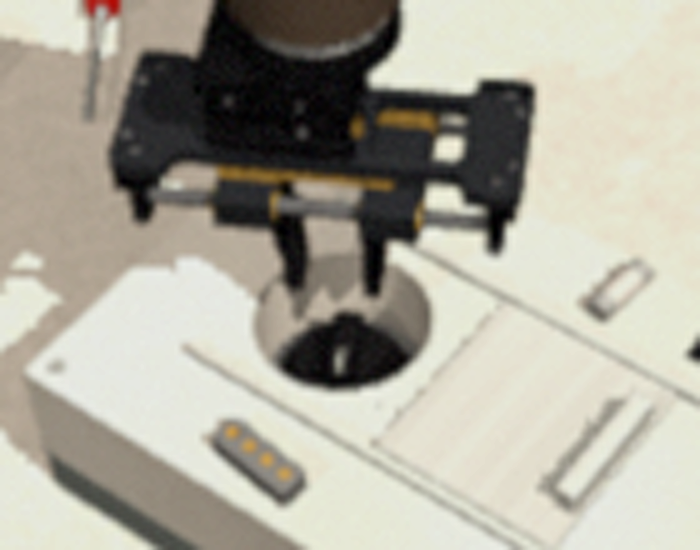

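View pics/wrist7.png

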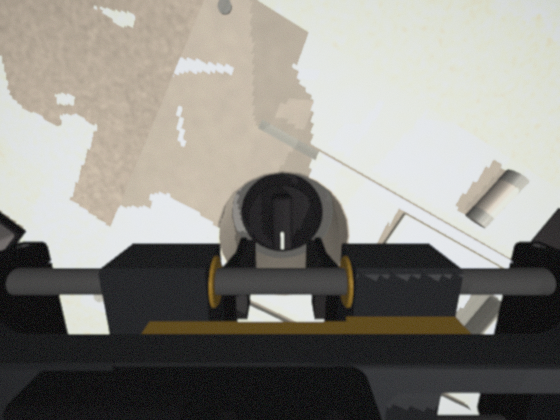

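>>> {"fn": "carry_out", "kwargs": {
  "commands": [1,0.5,8,0,0.002,0,0,0,8,0,0,0,0,0,8,0,0,0,0,0,8,0,0,0,0,0,0,0,0,0]
}}

```text
time_s: 10.52
tcp_pos: [0.5635, -0.0491, 0.0976]
ee_rot: [[-0.934, -0.359, 0.002], [-0.359, 0.934, -0.001], [-0.001, -0.001, -1.0]]
wrist_force: [-0.0, 0.0, 0.9]
gripper_width: 0.343
```

```bash
python3 - <<'E'
from h import *
plan(-.0003,-.0706,.08,111.05)
save('wrist','wrist8.png')
E
```

```text
t 10.53 tcp [ 0.5635 -0.0491  0.0976] panel [ 0.0002 -0.0707] jaw 111.01 tilt [ 0.0018 -0.0007] F [-0.02  0.01  0.86] M [-0.037  0.061 -0.021] w 29.9 j [ 11.5  23.2 -17.6   0.1 -49.1 -80.5]
shift [ 0.5  0.3 17.6] rot [-0.0013  0.0014 -0.0007]
```

View pics/wrist8.png

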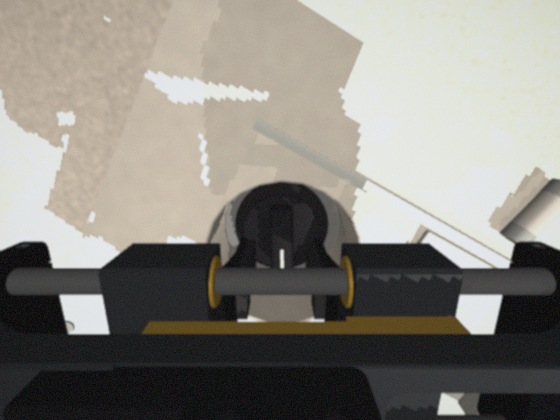

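Centred around the bar. On down, more slowly as the expected height (flange 61–65 mm) nears.

>>> {"fn": "carry_out", "kwargs": {
  "commands": [0.5,0.3,6,0,0.001,0,0,0,6,0,0,0,0,0,4,0,0,0,0,0,0,0,0,0]
}}

```text
time_s: 11.08
tcp_pos: [0.5637, -0.0489, 0.0814]
ee_rot: [[-0.933, -0.359, 0.003], [-0.359, 0.933, -0.001], [-0.002, -0.002, -1.0]]
wrist_force: [-0.0, 0.6, 0.1]
gripper_width: 0.343
```

>>> {"fn": "carry_out", "kwargs": {
  "commands": [0,0,3,0,0,0,0,0,2,0,0,0,0,0,0,0,0,0]
}}

```text
time_s: 11.45
tcp_pos: [0.5639, -0.0489, 0.0763]
ee_rot: [[-0.933, -0.359, 0.003], [-0.359, 0.933, -0.001], [-0.003, -0.002, -1.0]]
wrist_force: [-0.3, 0.2, 0.1]
gripper_width: 0.343
```

```bash
python3 - <<'E'
from h import *
plan(-.0003,-.0706,.07,111.05)
E
```

```text
t 11.45 tcp [ 0.5639 -0.0489  0.0763] panel [ 0.0006 -0.0704] jaw 111.03 tilt [ 0.0033 -0.001 ] F [-0.28  0.25  0.06] M [-0.016 -0.    -0.003] w 29.8 j [ 11.5  24.7 -18.9   0.1 -46.2 -80.6]
shift [0.9 0.3 6.3] rot [-0.0021  0.0027 -0.0004]
```

>>> {"fn": "carry_out", "kwargs": {
  "commands": [0.8,0,2,0,0.003,0,0,0,2,0,0,0,0,0,2,0,0,0]
}}

```text
time_s: 11.82
tcp_pos: [0.5633, -0.0492, 0.0702]
ee_rot: [[-0.933, -0.359, 0.001], [-0.359, 0.933, -0.002], [-0.0, -0.002, -1.0]]
wrist_force: [0.4, -0.6, -0.1]
gripper_width: 0.346
```

>>> {"fn": "carry_out", "kwargs": {
  "commands": [0,0,0,0,0,0,0,0,0,0,0,0,0,0,0,0,0,0],
  "grip": 21
}}

```text
time_s: 12.2
tcp_pos: [0.5633, -0.0492, 0.0701]
ee_rot: [[-0.933, -0.359, 0.001], [-0.359, 0.933, -0.002], [0.0, -0.002, -1.0]]
wrist_force: [0.2, 0.6, 0.1]
gripper_width: 0.247
```

```bash
python3 - <<'E'
from h import *
plan(-.0003,-.0706,.065,111.05)
E
```

```text
t 12.2 tcp [ 0.5633 -0.0492  0.0701] panel [-0.     -0.0708] jaw 111.03 tilt [ 0.0007 -0.0021] F [0.25 0.56 0.13] M [-0.018 -0.     0.033] w 21.5 j [ 11.5  25.2 -19.2   0.2 -45.5 -80.6]
shift [0.2 0.3 5.1] rot [-0.0022 -0.0001 -0.0003]
```

>>> {"fn": "carry_out", "kwargs": {
  "commands": [0,0,1.5,0,0,0,0,0,1.5,0,0,0]
}}

```text
time_s: 12.45
tcp_pos: [0.5634, -0.0491, 0.0671]
ee_rot: [[-0.933, -0.359, 0.001], [-0.359, 0.933, -0.002], [-0.0, -0.002, -1.0]]
wrist_force: [0.6, 1.3, 0.6]
gripper_width: 0.241
```

>>> {"fn": "carry_out", "kwargs": {
  "commands": [0,0,1,0,0,0]
}}

```text
time_s: 12.58
tcp_pos: [0.5634, -0.0492, 0.0659]
ee_rot: [[-0.933, -0.359, 0.001], [-0.359, 0.933, -0.002], [-0.0, -0.002, -1.0]]
wrist_force: [-1.2, -0.3, -0.6]
gripper_width: 0.241
```

>>> {"fn": "carry_out", "kwargs": {
  "commands": [0,0,1,0,0,0]
}}

```text
time_s: 12.7
tcp_pos: [0.5634, -0.0492, 0.0649]
ee_rot: [[-0.933, -0.359, 0.001], [-0.359, 0.933, -0.002], [-0.0, -0.002, -1.0]]
wrist_force: [0.9, 0.1, -0.1]
gripper_width: 0.242
```

>>> {"fn": "carry_out", "kwargs": {
  "commands": [0,0,1,0,0,0]
}}

```text
time_s: 12.82
tcp_pos: [0.5633, -0.0492, 0.0637]
ee_rot: [[-0.933, -0.359, 0.001], [-0.359, 0.933, -0.002], [-0.0, -0.002, -1.0]]
wrist_force: [-0.2, 1.1, 0.5]
gripper_width: 0.239
```

>>> {"fn": "carry_out", "kwargs": {
  "commands": [0,0,1,0,0,0]
}}

```text
time_s: 12.95
tcp_pos: [0.5634, -0.0492, 0.063]
ee_rot: [[-0.933, -0.359, 0.001], [-0.359, 0.933, -0.002], [-0.0, -0.002, -1.0]]
wrist_force: [-0.6, 0.3, 4.1]
gripper_width: 0.235
```

>>> {"fn": "carry_out", "kwargs": {
  "commands": [0,0,1,0,0,0]
}}

```text
time_s: 13.08
tcp_pos: [0.5634, -0.0492, 0.0624]
ee_rot: [[-0.933, -0.359, 0.001], [-0.359, 0.933, -0.002], [-0.0, -0.003, -1.0]]
wrist_force: [-0.7, 1.2, 3.8]
gripper_width: 0.246
```

>>> {"fn": "carry_out", "kwargs": {
  "commands": [0,0,1,0,0,0]
}}

```text
time_s: 13.2
tcp_pos: [0.5634, -0.0492, 0.0618]
ee_rot: [[-0.933, -0.359, 0.001], [-0.359, 0.933, -0.002], [-0.0, -0.003, -1.0]]
wrist_force: [-1.7, -0.1, 4.7]
gripper_width: 0.242
```

>>> {"fn": "carry_out", "kwargs": {
  "commands": [0,0,1.5,0,0,0],
  "grip": 18.5
}}

```text
time_s: 13.32
tcp_pos: [0.5635, -0.049, 0.0607]
ee_rot: [[-0.933, -0.359, 0.002], [-0.359, 0.933, -0.002], [-0.001, -0.003, -1.0]]
wrist_force: [-2.3, 2.1, 5.7]
gripper_width: 0.223
```

>>> {"fn": "carry_out", "kwargs": {
  "commands": [0,0,1.5,0,0,0]
}}

```text
time_s: 13.45
tcp_pos: [0.5635, -0.0488, 0.0596]
ee_rot: [[-0.933, -0.36, 0.002], [-0.36, 0.933, -0.002], [-0.001, -0.002, -1.0]]
wrist_force: [-2.4, 1.5, 5.8]
gripper_width: 0.212
```

>>> {"fn": "carry_out", "kwargs": {
  "commands": [0,0,1.8,0,0,0]
}}

```text
time_s: 13.58
tcp_pos: [0.5635, -0.0487, 0.0583]
ee_rot: [[-0.933, -0.36, 0.002], [-0.36, 0.933, -0.002], [-0.001, -0.003, -1.0]]
wrist_force: [-2.7, 2.2, 8.1]
gripper_width: 0.215
```

>>> {"fn": "carry_out", "kwargs": {
  "commands": [0,0,1.8,0,0,0]
}}

```text
time_s: 13.7
tcp_pos: [0.5636, -0.0487, 0.058]
ee_rot: [[-0.933, -0.361, 0.002], [-0.361, 0.933, -0.003], [-0.001, -0.003, -1.0]]
wrist_force: [-5.7, 1.2, 16.4]
gripper_width: 0.218
```

```bash
python3 - <<'E'
from h import *
plan(-.0003,-.0706,.058,111.05)
E
```

```text
t 13.7 tcp [ 0.5636 -0.0487  0.058 ] panel [ 0.0002 -0.0703] jaw 111.15 tilt [ 0.002  -0.0026] F [-5.7   1.24 16.37] M [0.652 1.71  0.033] w 18.9 j [ 11.6  26.1 -19.9   0.2 -43.9 -80.6]
shift [ 0.6 -0.   0. ] rot [-0.0031  0.0009  0.0018]
```

>>> {"fn": "carry_out", "kwargs": {
  "commands": [0,0,0.9,0,0,0]
}}

```text
time_s: 13.82
tcp_pos: [0.5635, -0.0486, 0.0582]
ee_rot: [[-0.932, -0.361, 0.002], [-0.361, 0.932, -0.003], [-0.001, -0.003, -1.0]]
wrist_force: [-2.9, 1.0, 7.8]
gripper_width: 0.207
```

>>> {"fn": "carry_out", "kwargs": {
  "commands": [0,0,0.9,0.002,0,0.05]
}}

```text
time_s: 13.95
tcp_pos: [0.5636, -0.0488, 0.0581]
ee_rot: [[-0.95, -0.313, 0.003], [-0.313, 0.95, -0.005], [-0.002, -0.006, -1.0]]
wrist_force: [-2.5, -0.3, 7.5]
gripper_width: 0.216
```

```bash
python3 - <<'E'
from h import *
plan(-.0003,-.0706,.058,111.05)
E
```

```text
t 13.95 tcp [ 0.5636 -0.0488  0.0581] panel [ 0.0002 -0.0704] jaw 108.27 tilt [ 0.0033 -0.005 ] F [-2.46 -0.3   7.55] M [0.005 0.857 0.092] w 18.8 j [ 11.6  26.1 -20.1   0.5 -43.7 -83.7]
shift [0.6 0.  0.1] rot [-0.0058  0.0014 -0.0485]
```

>>> {"fn": "carry_out", "kwargs": {
  "commands": [0.3,0,1.0,-0.004,0,0.06]
}}

```text
time_s: 14.08
tcp_pos: [0.5636, -0.0489, 0.0581]
ee_rot: [[-0.967, -0.255, 0.003], [-0.255, 0.967, -0.002], [-0.003, -0.002, -1.0]]
wrist_force: [-3.0, 1.5, 8.8]
gripper_width: 0.211
```

>>> {"fn": "carry_out", "kwargs": {
  "commands": [0,0,1.0,-0.002,0,0.06]
}}

```text
time_s: 14.2
tcp_pos: [0.5636, -0.049, 0.0581]
ee_rot: [[-0.981, -0.196, 0.003], [-0.196, 0.981, 0.0], [-0.003, -0.0, -1.0]]
wrist_force: [-4.1, 1.1, 9.7]
gripper_width: 0.213
```

```bash
python3 - <<'E'
from h import *
plan(-.0003,-.0706,.058,48)
E
```

```text
t 14.2 tcp [ 0.5636 -0.049   0.0581] panel [ 0.0003 -0.0705] jaw 101.28 tilt [0.0028 0.0001] F [-4.11  1.13  9.75] M [0.279 1.124 0.1  ] w 18.5 j [ 11.5  26.1 -19.9   0.  -43.9 -90.2]
shift [0.6 0.2 0.1] rot [9.000e-04 2.800e-03 9.298e-01]
```

>>> {"fn": "carry_out", "kwargs": {
  "commands": [0.3,0,1.0,0,0,0.08,0,0,1.0,0,0,0.08,0.3,0,1.0,0,0,0.08]
}}

```text
time_s: 14.58
tcp_pos: [0.5636, -0.0492, 0.0581]
ee_rot: [[-0.999, 0.048, 0.005], [0.048, 0.999, -0.001], [-0.005, -0.001, -1.0]]
wrist_force: [-2.3, 1.7, 8.7]
gripper_width: 0.211
```

```bash
python3 - <<'E'
from h import *
plan(-.0003,-.0706,.058,48)
E
```

```text
t 14.57 tcp [ 0.5636 -0.0492  0.0581] panel [ 0.0003 -0.0708] jaw 87.22 tilt [ 0.0046 -0.001 ] F [-2.27  1.73  8.72] M [0.186 0.838 0.111] w 18.4 j [  11.5   26.1  -20.     0.2  -43.7 -104.4]
shift [0.6 0.3 0.1] rot [0.0008 0.0047 0.6845]
```

>>> {"fn": "carry_out", "kwargs": {
  "commands": [0.4,0.2,1.0,0,0.004,0.08,0,0,1.0,0,0,0.08,0.3,0,1.0,0,0,0.08]
}}

```text
time_s: 14.95
tcp_pos: [0.5635, -0.0494, 0.0581]
ee_rot: [[-0.957, 0.29, 0.002], [0.29, 0.957, -0.002], [-0.003, -0.001, -1.0]]
wrist_force: [-2.2, 0.5, 9.0]
gripper_width: 0.214
```

```bash
python3 - <<'E'
from h import *
plan(-.0003,-.0706,.058,48)
E
```

```text
t 14.95 tcp [ 0.5635 -0.0494  0.0581] panel [ 0.0002 -0.071 ] jaw 73.16 tilt [ 0.0023 -0.0022] F [-2.2   0.51  8.97] M [0.135 0.813 0.075] w 18.6 j [  11.5   26.1  -19.9    0.2  -43.8 -118.5]
shift [0.6 0.4 0.1] rot [-0.0008  0.0031  0.4391]
```

>>> {"fn": "carry_out", "kwargs": {
  "commands": [0.4,0.3,1.0,0,0.003,0.08,0,0,1.0,0,0,0.08,0.3,0.2,1.0,0,0,0.08]
}}

```text
time_s: 15.32
tcp_pos: [0.5633, -0.0495, 0.0581]
ee_rot: [[-0.858, 0.514, 0.001], [0.514, 0.858, -0.003], [-0.002, -0.002, -1.0]]
wrist_force: [-2.2, -0.9, 7.7]
gripper_width: 0.215
```

>>> {"fn": "carry_out", "kwargs": {
  "commands": [0,0,1.0,0,0,0.06]
}}

```text
time_s: 15.45
tcp_pos: [0.5633, -0.0496, 0.0581]
ee_rot: [[-0.825, 0.565, 0.001], [0.565, 0.825, -0.004], [-0.003, -0.002, -1.0]]
wrist_force: [-3.6, 1.2, 8.4]
gripper_width: 0.212
```

```bash
python3 - <<'E'
from h import *
plan(-.0003,-.0706,.058,48)
E
```

```text
t 15.45 tcp [ 0.5633 -0.0496  0.0581] panel [ 0.0001 -0.0713] jaw 55.58 tilt [ 0.0008 -0.0036] F [-3.56  1.25  8.43] M [0.436 1.103 0.14 ] w 18.5 j [  11.5   26.1  -19.9    0.3  -43.9 -136.1]
shift [0.7 0.4 0.1] rot [-0.0023  0.0028  0.1323]
```

>>> {"fn": "carry_out", "kwargs": {
  "commands": [0.4,0.3,1.0,0,0.003,0.03,0,0,1.0,0,0,0.03]
}}

```text
time_s: 15.7
tcp_pos: [0.5633, -0.0496, 0.0581]
ee_rot: [[-0.789, 0.614, -0.001], [0.614, 0.789, -0.003], [-0.001, -0.003, -1.0]]
wrist_force: [-3.1, 1.1, 9.1]
gripper_width: 0.212
```

```bash
python3 - <<'E'
from h import *
plan(-.0003,-.0706,.058,48)
E
```

```text
t 15.7 tcp [ 0.5633 -0.0496  0.0581] panel [ 0.0001 -0.0712] jaw 52.11 tilt [-0.0009 -0.0029] F [-3.1   1.07  9.12] M [0.531 1.064 0.082] w 18.5 j [  11.5   26.2  -19.8    0.2  -44.1 -139.5]
shift [0.6 0.3 0.1] rot [-0.0028  0.0011  0.0717]
```

>>> {"fn": "carry_out", "kwargs": {
  "commands": [0,0,1.0,0,0,0.03]
}}

```text
time_s: 15.82
tcp_pos: [0.5633, -0.0496, 0.0581]
ee_rot: [[-0.77, 0.638, -0.001], [0.638, 0.77, -0.003], [-0.001, -0.003, -1.0]]
wrist_force: [-4.2, 1.3, 9.4]
gripper_width: 0.21
```

```bash
python3 - <<'E'
from h import *
plan(-.0003,-.0706,.058,48)
E
```

```text
t 15.82 tcp [ 0.5633 -0.0496  0.0581] panel [ 0.0001 -0.0712] jaw 50.38 tilt [-0.0008 -0.0031] F [-4.22  1.34  9.39] M [0.365 1.047 0.091] w 18.3 j [  11.5   26.2  -19.8    0.2  -44.1 -141.3]
shift [0.6 0.3 0.1] rot [-0.0029  0.0015  0.0415]
```

>>> {"fn": "carry_out", "kwargs": {
  "commands": [0,0,1.0,0,0,0.03]
}}

```text
time_s: 15.95
tcp_pos: [0.5633, -0.0496, 0.0581]
ee_rot: [[-0.751, 0.661, -0.001], [0.661, 0.751, -0.003], [-0.002, -0.003, -1.0]]
wrist_force: [-3.5, 0.9, 8.2]
gripper_width: 0.217
```

```bash
python3 -c "
from h import *
st()"
```

```text
t 15.95 tcp [ 0.5633 -0.0496  0.0581] panel [ 0.0001 -0.0712] jaw 48.64 tilt [-0.0006 -0.0035] F [-3.48  0.89  8.22] M [0.322 0.965 0.153] w 18.9 j [  11.5   26.2  -19.9    0.3  -44.  -143. ]
```

>>> {"fn": "carry_out", "kwargs": {
  "commands": [0,0,1.0,0,0,0.025]
}}

```text
time_s: 16.08
tcp_pos: [0.5633, -0.0496, 0.0581]
ee_rot: [[-0.734, 0.679, -0.0], [0.679, 0.734, -0.004], [-0.002, -0.003, -1.0]]
wrist_force: [-3.6, 0.9, 9.0]
gripper_width: 0.213
```

```bash
python3 -c "
from h import *
st()"
```

```text
t 16.07 tcp [ 0.5633 -0.0496  0.0581] panel [ 0.0001 -0.0712] jaw 47.21 tilt [-0.0003 -0.0038] F [-3.59  0.89  9.01] M [0.244 1.005 0.095] w 18.5 j [  11.5   26.2  -19.9    0.3  -44.  -144.5]
```

>>> {"fn": "carry_out", "kwargs": {
  "commands": [0,0,1.0,0,0,0.025]
}}

```text
time_s: 16.2
tcp_pos: [0.5633, -0.0496, 0.0581]
ee_rot: [[-0.717, 0.697, -0.0], [0.697, 0.717, -0.004], [-0.003, -0.003, -1.0]]
wrist_force: [-3.8, -0.2, 9.1]
gripper_width: 0.211
```

```bash
python3 -c "
from h import *
st()"
```

```text
t 16.2 tcp [ 0.5633 -0.0496  0.0581] panel [ 0.0001 -0.0713] jaw 45.77 tilt [-0.     -0.0041] F [-3.82 -0.18  9.09] M [0.3   1.006 0.132] w 18.3 j [  11.5   26.1  -19.9    0.3  -44.  -146. ]
```

>>> {"fn": "carry_out", "kwargs": {
  "commands": [0,0,1.0,0,0,0.025]
}}

```text
time_s: 16.32
tcp_pos: [0.5632, -0.0496, 0.0581]
ee_rot: [[-0.699, 0.715, 0.0], [0.715, 0.699, -0.004], [-0.003, -0.003, -1.0]]
wrist_force: [-4.1, 1.0, 9.0]
gripper_width: 0.211
```

```bash
python3 -c "
from h import *
st()"
```

```text
t 16.32 tcp [ 0.5632 -0.0496  0.0581] panel [ 0.     -0.0713] jaw 44.34 tilt [ 0.0001 -0.0044] F [-4.1   0.95  9.03] M [0.284 0.992 0.11 ] w 18.4 j [  11.5   26.1  -19.9    0.4  -44.  -147.4]
```

```bash
python3 - <<'E'
from h import *
im=save('wrist','wrist9.png')[:,:,::-1][150:330,180:380];o=cv2.resize(im,None,fx=3.3,fy=3.3,interpolation=cv2.INTER_CUBIC);cv2.imwrite('pics/wrist9c.png',(255*(o/255.)**.45).astype('u1'))
E
```

```text
(no output)
```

View pics/wrist9c.png

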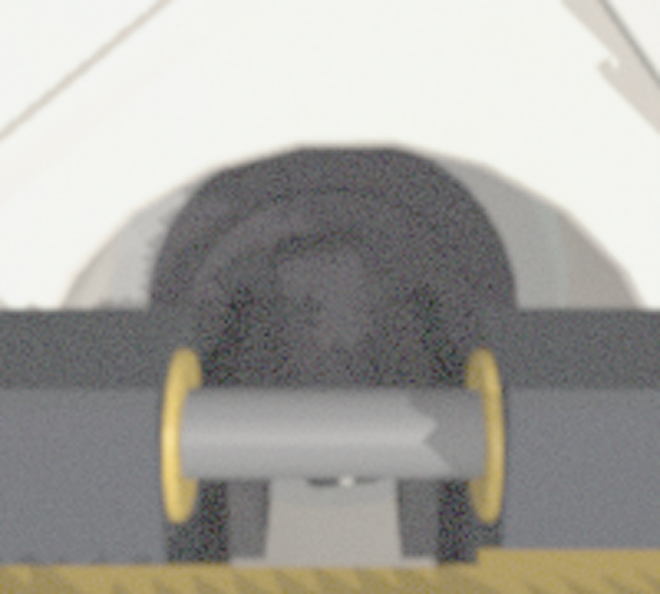

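>>> {"fn": "carry_out", "kwargs": {
  "commands": [0.2,0.3,1.0,0,0.003,0.03]
}}

```text
time_s: 16.5
tcp_pos: [0.5632, -0.0496, 0.0581]
ee_rot: [[-0.677, 0.736, -0.002], [0.736, 0.677, -0.003], [-0.001, -0.003, -1.0]]
wrist_force: [-3.2, -0.7, 9.6]
gripper_width: 0.213
```

```bash
python3 -c "
from h import *
st()"
```

```text
t 16.5 tcp [ 0.5632 -0.0496  0.0581] panel [ 0.     -0.0712] jaw 42.59 tilt [-0.0019 -0.003 ] F [-3.24 -0.68  9.65] M [-0.257  0.969  0.083] w 18.5 j [  11.5   26.2  -19.8    0.2  -44.2 -149. ]
```

>>> {"fn": "carry_out", "kwargs": {
  "commands": [0,0,1.0,0,0,0.025]
}}

```text
time_s: 16.62
tcp_pos: [0.5632, -0.0496, 0.0581]
ee_rot: [[-0.658, 0.753, -0.002], [0.753, 0.658, -0.003], [-0.001, -0.003, -1.0]]
wrist_force: [-3.2, 1.7, 8.9]
gripper_width: 0.213
```

```bash
python3 -c "
from h import *
st()"
```

```text
t 16.62 tcp [ 0.5632 -0.0496  0.0581] panel [ 0.     -0.0713] jaw 41.15 tilt [-0.0017 -0.0033] F [-3.18  1.68  8.89] M [0.552 0.937 0.133] w 18.6 j [  11.5   26.2  -19.8    0.2  -44.1 -150.5]
```

>>> {"fn": "carry_out", "kwargs": {
  "commands": [0,0,1.0,0,0,0.025]
}}

```text
time_s: 16.75
tcp_pos: [0.5633, -0.0496, 0.0581]
ee_rot: [[-0.639, 0.769, -0.001], [0.769, 0.639, -0.004], [-0.002, -0.003, -1.0]]
wrist_force: [-3.4, 1.1, 8.7]
gripper_width: 0.214
```

```bash
python3 -c "
from h import *
st()"
```

```text
t 16.75 tcp [ 0.5633 -0.0496  0.0581] panel [ 0.0001 -0.0713] jaw 39.74 tilt [-0.0013 -0.0036] F [-3.44  1.09  8.69] M [0.331 0.935 0.247] w 18.6 j [  11.5   26.2  -19.8    0.3  -44.1 -151.9]
```

>>> {"fn": "carry_out", "kwargs": {
  "commands": [0,0,1.0,0,0,0.015]
}}

```text
time_s: 16.88
tcp_pos: [0.5633, -0.0497, 0.0581]
ee_rot: [[-0.629, 0.778, -0.001], [0.778, 0.629, -0.004], [-0.003, -0.003, -1.0]]
wrist_force: [-4.2, 1.0, 8.6]
gripper_width: 0.209
```

```bash
python3 -c "
from h import *
st()
im=save('wrist','wrist10.png')[:,:,::-1][150:330,180:380];o=cv2.resize(im,None,fx=3.3,fy=3.3,interpolation=cv2.INTER_CUBIC);cv2.imwrite('pics/wrist10c.png',(255*(o/255.)**.45).astype('u1'))
"
```

```text
t 16.88 tcp [ 0.5633 -0.0497  0.0581] panel [ 0.0001 -0.0713] jaw 38.96 tilt [-0.001  -0.0041] F [-4.18  1.02  8.64] M [0.265 0.907 0.415] w 18.2 j [  11.5   26.2  -19.9    0.3  -44.1 -152.8]
```

View pics/wrist10c.png

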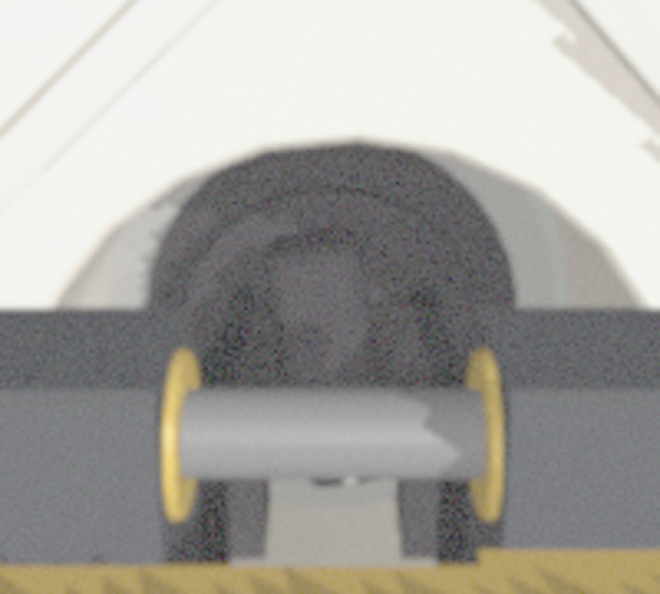

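>>> {"fn": "carry_out", "kwargs": {
  "commands": [0,0,0.2,0,0.002,-0.025]
}}

```text
time_s: 17.05
tcp_pos: [0.5634, -0.0497, 0.0587]
ee_rot: [[-0.649, 0.761, -0.002], [0.761, 0.649, -0.003], [-0.001, -0.003, -1.0]]
wrist_force: [-2.9, 0.7, 5.9]
gripper_width: 0.213
```

```bash
python3 -c "
from h import *
st()"
```

```text
t 17.05 tcp [ 0.5634 -0.0497  0.0587] panel [ 0.0002 -0.0713] jaw 40.47 tilt [-0.0019 -0.0029] F [-2.93  0.73  5.9 ] M [0.06  0.713 0.006] w 18.6 j [  11.5   26.2  -19.7    0.2  -44.3 -151.1]
```

>>> {"fn": "carry_out", "kwargs": {
  "commands": [0,0,-1.5,0,0.002,-0.02,0,0,-1.5,0,0,0,0,0,-2,0,0,0],
  "grip": 24
}}

```text
time_s: 17.42
tcp_pos: [0.5623, -0.0509, 0.0638]
ee_rot: [[-0.664, 0.748, -0.005], [0.748, 0.664, -0.003], [0.001, -0.006, -1.0]]
wrist_force: [-0.3, -0.5, -0.0]
gripper_width: 0.271
```

```bash
python3 -c "
from h import *
st()"
```

```text
t 17.43 tcp [ 0.5623 -0.0509  0.0638] panel [-0.0007 -0.0727] jaw 41.62 tilt [-0.0055 -0.0029] F [-0.28 -0.51 -0.04] M [-0.058 -0.033  0.024] w 23.6 j [ 1.130e+01  2.580e+01 -1.940e+01  1.000e-01 -4.510e+01 -1.498e+02]
```

>>> {"fn": "carry_out", "kwargs": {
  "commands": [0.5,1.5,-5,0,0.004,0,0,0,-7,0,0,0,0,0,-8,0,0,0,0,0,-8,0,0,0],
  "grip": 28
}}

```text
time_s: 17.92
tcp_pos: [0.564, -0.0488, 0.0924]
ee_rot: [[-0.664, 0.748, -0.008], [0.748, 0.664, 0.001], [0.006, -0.005, -1.0]]
wrist_force: [0.1, 0.4, 0.5]
gripper_width: 0.319
```

>>> {"fn": "carry_out", "kwargs": {
  "commands": [0,0,-15,0,0,0,0,0,-25,0,0,0,0,0,-40,0,0,0,0,0,-40,0,0,0]
}}

```text
time_s: 18.42
tcp_pos: [0.5636, -0.0491, 0.2165]
ee_rot: [[-0.664, 0.748, -0.012], [0.748, 0.664, 0.0], [0.008, -0.008, -1.0]]
wrist_force: [0.4, 0.7, 0.2]
gripper_width: 0.325
```

```bash
python3 -c "
from h import *
plan(.058,-.069,.21,82.35)"
```

```text
t 18.43 tcp [ 0.5636 -0.0491  0.2165] panel [ 0.0003 -0.0707] jaw 41.61 tilt [-0.0117  0.0004] F [0.42 0.67 0.18] M [-0.084 -0.149 -0.008] w 28.3 j [  11.3   16.9   -8.    -0.2  -65.7 -149.7]
shift [-42.7  39.    5.8] rot [-0.0053 -0.0107 -0.711 ]
```

>>> {"fn": "carry_out", "kwargs": {
  "commands": [-43,39,0,0,0,0,0,0,0,0,0,-0.18,0,0,0,0,0,-0.18,0,0,0,0,0,-0.18,0,0,0,0,0,-0.17]
}}

```text
time_s: 19.05
tcp_pos: [0.6252, -0.0554, 0.2251]
ee_rot: [[-0.994, 0.111, 0.0], [0.111, 0.994, 0.001], [-0.0, 0.001, -1.0]]
wrist_force: [0.4, -0.0, 0.3]
gripper_width: 0.326
```

```bash
python3 - <<'E'
from h import *
import pickle
plan(.058,-.069,.21,82.35)
pickle.dump(calibration('wrist'),open('w11.pkl','wb'))
a=np.mean([capture('wrist').astype(float) for _ in range(12)],0);np.save('w11.npy',a)
cv2.imwrite('pics/wrist11.png',a[:,:,::-1].astype('u1'))
g=a.mean(2)[70:205,215:345];cv2.imwrite('pics/w11c.png',cv2.resize(np.clip((g-20)*4.,0,255).astype('u1'),None,fx=4.4,fy=4.4,interpolation=cv2.INTER_CUBIC))
E
```

```text
t 19.05 tcp [ 0.6252 -0.0554  0.2251] panel [ 0.0622 -0.0687] jaw 83.64 tilt [0.0003 0.0014] F [ 0.39 -0.01  0.3 ] M [-0.033 -0.01   0.014] w 28.3 j [ 9.60e+00  2.22e+01  1.10e+00 -1.00e-01 -6.89e+01 -1.06e+02]
shift [ 4.2 -0.2 15.1] rot [0.0015 0.0001 0.0225]
```

View pics/wrist11.png

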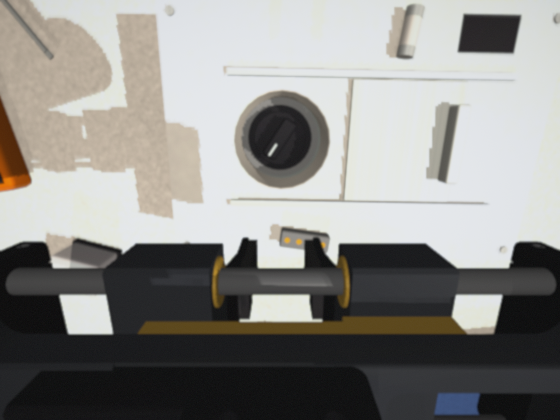

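View pics/w11c.png

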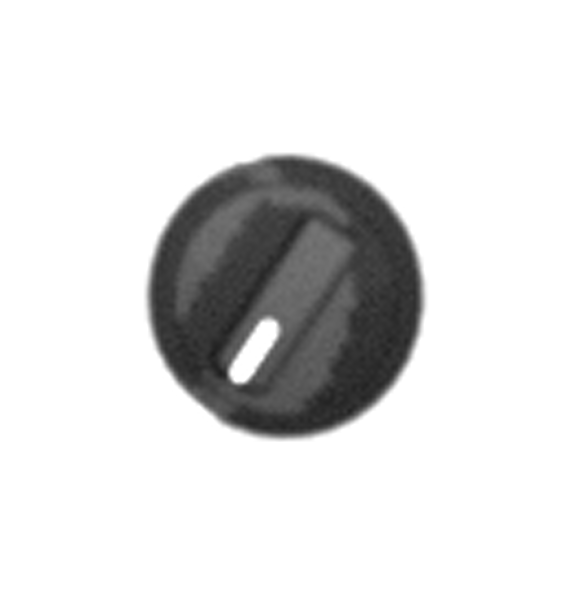

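```bash
python3 - <<'E'
from h import *
import pickle
for n,k,off,qs in(('w6',6,(215,80),[((347,243),(463,462)),((292,278),(410,500))]),('w11',4.4,(215,70),[((305,220),(220,357)),((355,245),(268,390))])):
    c=pickle.load(open(n+'.pkl','rb'));K=np.array([[c['fx'],0,c['cx']],[0,c['fy'],c['cy']],[0,0,1]]);C=(K,cv2.Rodrigues(c['rvec'])[0],c['tvec'])
    a=np.load(n+'.npy').mean(2)
    m=np.zeros(a.shape,'u1');m[125:166,255:300]=(a[125:166,255:300]>100)
    nn,lab,sts,ce=cv2.connectedComponentsWithStats(m);i=[j for j in range(1,nn) if 15<sts[j,4]<120][0]
    ys,xs=np.where(lab==i);P=np.array([w2p(ray('',(x,y),.077,C)) for x,y in zip(xs,ys)],np.float32)
    vx,vy,x0,y0=cv2.fitLine(P,cv2.DIST_L2,0,.01,.01).ravel();print(n,'marker',sts[i],'c',x0,y0,'ang',np.degrees(np.arctan2(vy,vx)))
    for A,B in qs:
        p=[w2p(ray('',(off[0]+(x+.5)/k-.5,off[1]+(y+.5)/k-.5),.077,C)) for x,y in(A,B)];d=p[1]-p[0];print('edge',np.degrees(np.arctan2(d[1],d[0])))
    g=a[75:205,215:345];cs,_=cv2.findContours((g<190).astype('u1'),0,1);kk=cv2.convexHull(max(cs,key=cv2.contourArea));P=np.array([w2p(ray('',p[0]+[215,75],.1,C)) for p in kk],np.float32);print('rim',cv2.fitEllipse(P)[0])
    cs,_=cv2.findContours((g<60).astype('u1'),0,1);kk=cv2.convexHull(max(cs,key=cv2.contourArea));P=np.array([w2p(ray('',p[0]+[215,75],.05,C)) for p in kk],np.float32);print('disc@.05',cv2.fitEllipse(P))
E
```

```text
w6 marker [280 147   9  14  61] c 0.010588314 -0.06464143 ang 29.080332
edge 28.877237129230874
edge 28.42713337637607
rim (0.0004289657808840275, -0.06876669079065323)
disc@.05 ((-0.001125300768762827, -0.07111208885908127), (0.06954219192266464, 0.06984563916921616), 158.43374633789062)
w11 marker [268 143  10  14  57] c 0.010126041 -0.07915415 ang -32.7166
edge -31.522032390432475
edge -30.086290433552616
rim (0.0006756217917427421, -0.06963051855564117)
disc@.05 ((-0.00092898472212255, -0.07203565537929535), (0.06938877701759338, 0.06971149891614914), 138.0861053466797)
```

```bash
python3 - <<'E'
from h import *
s=np.mean([capture('scene').astype(float) for _ in range(8)],0);np.save('s11.npy',s)
g=s.mean(2)[190:235,230:290]
cv2.imwrite('pics/s11c.png',cv2.resize(np.clip((g-5)*2.,0,255).astype('u1'),None,fx=12,fy=12,interpolation=cv2.INTER_CUBIC))
E
```

```text
(no output)
```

View pics/s11c.png

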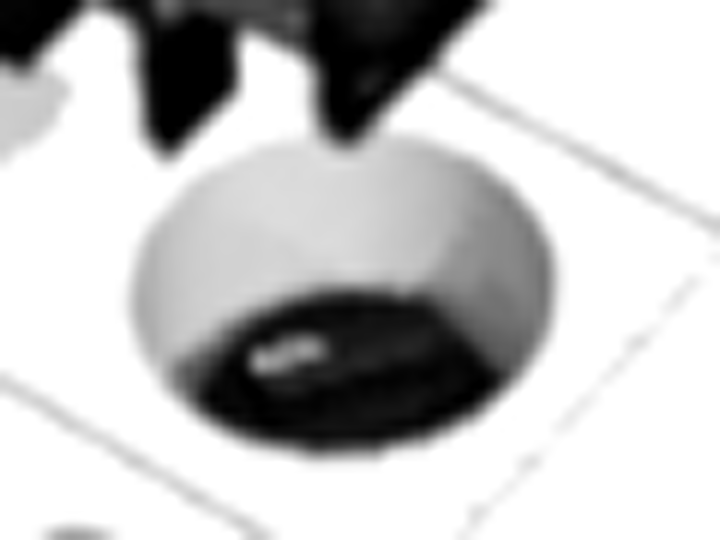

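```bash
python3 - <<'E'
from h import *
import pickle
def blob(img,x0,y0,x1,y1,th):
    w=np.clip(img[y0:y1,x0:x1]-th,0,None);Y,X=np.mgrid[y0:y1,x0:x1];return np.array([(w*X).sum(),(w*Y).sum()])/w.sum()
Cs=cam('scene')
for n,m,bw,bs in(('w6','s6',(276,143,292,164),(255,216,262,226)),('w11','s11',(263,139,283,161),(249,216,259,223))):
    c=pickle.load(open(n+'.pkl','rb'));K=np.array([[c['fx'],0,c['cx']],[0,c['fy'],c['cy']],[0,0,1]]);C=(K,cv2.Rodrigues(c['rvec'])[0],c['tvec'])
    a=np.load(n+'.npy').mean(2);s=np.load(m+'.npy').mean(2)
    pw=blob(a,*bw,90);ps=blob(s,*bs,40)
    X=cv2.triangulatePoints(C[0]@np.c_[C[1],C[2]],Cs[0]@np.c_[Cs[1],Cs[2]],pw,ps);X=X[:3,0]/X[3];print(n,pw,ps,X.round(4),w2p(X),proj('',X,C)-pw,proj('',X,Cs)-ps)
    # z from scene given rim-corrected xy: intersect along view
    rim=np.array({'w6':(.00043,-.06877),'w11':(.00068,-.06963)}[n])
    for z in(.072,.074,.076,.078,.08):
        xy=w2p(ray('',pw,z,C))-rim+np.array([.0005,-.0692]);P=[*p2w(*xy),z];print(z,(proj('',P,Cs)-ps).round(2))
E
```

```text
w6 [283.97886509 153.1922889 ] [257.41475008 221.76740264] [ 0.5741 -0.044   0.0772] [ 0.01001185 -0.06424966] [ 0.4789504  -0.36185042] [-0.10576892  0.00061068]
0.072 [-0.48  1.34]
0.074 [-0.48  0.81]
0.076 [-0.48  0.28]
0.078 [-0.49 -0.25]
0.08 [-0.49 -0.79]
w11 [272.3404749 149.3485118] [252.53043067 218.51405584] [ 0.5722 -0.059   0.0799] [ 0.01018253 -0.07936381] [-0.2558347  0.185742 ] [0.05735577 0.00055837]
0.072 [0.34 2.01]
0.074 [0.34 1.51]
0.076 [0.35 1.01]
0.078 [0.35 0.51]
0.08 [0.36 0.  ]
```

```bash
python3 - <<'E'
from h import *
st();print(finish_job())
E
```

```text
t 20.05 tcp [ 0.6252 -0.0554  0.2241] panel [ 0.0622 -0.0687] jaw 83.31 tilt [-0.0005  0.0013] F [-0.55 -0.77 -0.04] M [-0.002  0.016  0.027] w 28.1 j [ 9.700e+00  2.230e+01  1.000e+00 -1.000e-01 -6.880e+01 -1.063e+02]
the job is handed in; nothing more can be done
None
```

The guard is fully open and the knob is turned to its stop and released. The one doubt is a brief 0.415 N m torque reading at the stop. I handed the job in at 20.05 s with the gripper clear of everything.

- **Guard:** I pushed the rib with the shut fingers until it stalled at the stop at about 6 N. The last wrist picture shows the plate clear of the well.
- **Knob:** I felt the flange at about 63 mm above the bench and pressed it to its bottom, about 5 mm further down. I turned it clockwise under 8–10 N of press until the torque climbed at the stop, then eased back and lifted out.
- **Press peak:** The force reached 16.4 N for a moment when the knob bottomed, close to the 18 N limit for the seat.
- **Torque peak:** It ran at about 0.1 N m through the turn, then 0.25 and one reading of 0.415 N m at the stop. That is above the 0.3 I was told to keep below and right at the seat's 0.4. I backed off straight away, but I cannot rule out a very small twist of the switch.
- **Final position:** The knob's white line turned 61.8° and hand-picked bar edges about 60°, against a nominal 63°. I take the gap as measuring error. The line's height from two cameras was 80 mm, against 77 mm before, so the knob has sprung up and not stayed down. That, and the torque rise, fit it being at its stop.
- **Other things:** I saw nothing else touched or moved, though I did not re-measure where they lie.

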